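# Put the scrap bin back into use

## Robot

A 6-joint arm with a two-finger parallel gripper is mounted at the origin on the work surface. World frame = base frame: x ahead of the robot, y to its left, z up, the work surface at z = 0. Lengths are in m, angles in rad, forces in N, time in s.
With the tool pointing down it reaches from about 0.375 to 0.9 m from the base axis. Payload 3.1 kg.
Tool frame: the origin (TCP) lies at the very end of the fingers, on their centre line; the grasp point (between the pads) lies 19 mm behind it; z points along the fingers, y is the direction in which the jaws open and shut (so a half turn about z gives the same grasp; the last joint's range is limited). The gripper opens to 85 mm and grips with 20 to 120 N. Pads are 22 mm wide; open, the fingers measure 114 mm over their backs; the gripper's body (76 mm by 85 mm) begins 54 mm behind the grasp point. The pads swing forward as they close: fully open they stand 13 mm farther back than shut.
Start: joints at [1.042, 0.527, 1.433, -0, 1.181, -0.178], TCP at [0.215, 0.587, 0.231] pointing down, gripper open.
Joint ranges: [-3.08, 3.08], [-0.75, 2.2], [0.22, 2.44], [-1.43, 4.57], [0, 2.65], [-2.85, 2.85]. Speed limits (rad/s): [2.79, 2.79, 3.14, 3.14, 3.14, 3.14].

## Interface

Orientations are given as a unit quaternion [x, y, z, w].
In Python, from station import * gives the robot as it stands.
- The arm moves only by the tool jog_arm, never from a script. Its argument "motion" is a list of rows, each a list of 5 numbers: the shift along the world's x, y, z in cm, then the turn about the world's z in degrees, then the closure in counts, from 0 (fully open) to 255 (shut). In form: [[tx, ty, tz, yaw, jaw], ...]. A call has 1 to 10 rows; each row shifts and turns the pose as measured when the row begins; what a row does not reach is not made up. A row lasts 1/12 s, in which the tool goes at most 41.7 mm and 7.16 degrees, less where a joint would pass 70% of its speed; a pose out of reach is approached as far as the arm can. A call with a gripper value outside its range is refused whole. The fingers move at their own pace and stop on an object; "squeeze" is the grip in N (left out, the last holds). Time passes only in rows, so rows that do not move let the fingers close. It gives the time, the measured TCP pose, the force and the opening at its end, in the units of the state.
- sense(): the state, without advancing time (a new reading comes with each control period).
- snapshot(name): name is "scene" or "side" or "wrist"; returns a dict with "img" (400x640x3 uint8, red, green, blue), "depth" (400x640 float32, m along the optical axis (not along the pixel's ray), 0 where there is no reading), "intrinsics" (3x3 intrinsics, pixels), "eye" and "attitude" of the camera in the world. Camera axes: x right, y down, z forward; pixel columns grow to the right and rows downward; lengths in m; the calibration is good to about 2 mm. A picture is of the moment at which its call begins.
- sign_off(): hands the job in, once; it reports no verdict.
The state is a dict: "t": time; "q": joint angles; "qd": joint speeds; "tau": joint torques, N m; "tcp_pos": TCP position; "tool_rot": TCP orientation; "force": force on the tool from outside, world axes, zero at the start; "ft_torque": the same for the moment, N m; "finger_gap": opening from 0.0 (shut) to 1.0 (fully open).
Only numpy, scipy, OpenCV 4.12 (cv2) and the standard library are available. Lean on these libraries where they do the work, as an engineer would, in place of code of your own. Each camera call takes 0.05 s, during which the arm holds its last target.

## Task

Put the scrap bin back into use: swing its spring flap up and back until it stays open, lift the emptied inner pail off the drain stand by its hoop and set it down gently and upright in the bin, and clear every worn fitting on the bench (long hex nuts, flat clamp plates and plain bushes, as many as there are) into the pail. Finish by easing the flap down by its bar until it is fully shut, never letting the spring slam it; leave the tools and other things on the bench where they are.

Things in the scene. Friction and masses are not known exactly. Their poses are not given: they have to be found in the camera images.
- bin: grey steel scrap-bin casing fixed to the bench, an open box with a hinged flap on top. Origin: centre of its underside, at z = 0; own x points from its front (flap lip, pull bar) to its back (hinge), own y along its width. Outside 150 (x) x 210 (y) x 140 mm high, walls and floor 4 mm, so inside 142 x 202 mm and its floor 4 mm above the bench
- flap (a joint): angle of the bin's flap about its rear hinge, rad: 0 shut on the rim, grows as the lip swings up and back, stop at 1.75 (past upright). An over-centre spring stay pulls it shut below about 1.3 rad (2.7 N at the bar when nearly shut, fading to nothing at 1.3) and beyond that swings it back to the stop and holds it there. Let go anywhere between about 0.06 and 1.3 rad it slams
- flap_hinge (a point): middle of the flap's hinge line: 75 mm behind (own +x) the bin's origin and 142 mm above the bench. The hinge line runs along the bin's own y
- flap_bar (a point): centre of the flap's pull bar, round dark steel, 12 mm thick, 100 mm long, parallel to the hinge line, on two end arms beyond the flap's lip. Flap shut: 172 mm in front of the hinge line and 34 mm above it (176 mm above the bench); it turns with the flap about the hinge. The flap is 150 mm long (hinge to lip), 5 mm thick. The bar is clear all round and can turn between gripper fingers
- stand: low steel wire drain stand fixed to the bench, 160 (own x) x 200 (own y) mm, its flat top 60 mm above the bench. Origin: centre of its underside
- pail: the bin's loose inner pail, galvanised, rectangular, 112 (own x) x 165 (own y) x 70 mm high, rim flange out to 126 x 186 mm, walls and floor 4 mm, 0.3 to 0.48 kg. Origin: centre of its underside. It starts on the drain stand. In the bin its long side lies along the bin's long side, with 8 mm to spare all round; either way round will do
- pail_grip (a point): centre of the top of the pail's rigid hoop handle, a round bar 10 mm thick in the pail's own x-z plane; its straight top is 72 mm long along own x, over the middle of the pail, its centre line (this point) 112 mm above the pail's underside, 42 mm above the rim. With the pail down in the bin it is 116 mm above the bench, below the shut flap
- nut_a_mid (a point): worn steel long hex nut, a hexagonal bar 24 mm across flats (28 across corners) and 42 long, lying on a flat with its length along its own x; 90 g. The point is its centre. May be absent.
- nut_b_mid (a point): worn steel long hex nut, a hexagonal bar 24 mm across flats (28 across corners) and 42 long, lying on a flat with its length along its own x; 90 g. The point is its centre. May be absent.
- plate_a_mid (a point): worn flat steel clamp plate with two holes, 64 (own x) x 22 (own y) x 10 mm thick, lying flat; 100 g. The point is its centre. May be absent.
- plate_b_mid (a point): worn flat steel clamp plate with two holes, 64 (own x) x 22 (own y) x 10 mm thick, lying flat; 100 g. The point is its centre. May be absent.
- bush_a_mid (a point): worn plain bronze bush, a short thick-walled tube 32 mm outside, 19 mm bore, 24 mm high, standing on its end (axis own z); 80 g. The point is its centre. May be absent.
- bush_b_mid (a point): worn plain bronze bush, a short thick-walled tube 32 mm outside, 19 mm bore, 24 mm high, standing on its end (axis own z); 80 g. The point is its centre. May be absent.
- weight_block: bystander: solid bronze weight block 46 x 46 x 40 mm high among the fittings; origin centre of its underside
- tommy_bar: bystander: brass tommy bar, rod 11 mm thick and 124 long (own x) with 16 mm square end knobs, lying nearest the robot; origin under its middle
- caliper: bystander: steel dial caliper, 210 mm long (own x), lying behind the fittings; origin under its middle
- shroud: bystander: grey plastic handle shroud of a curling stone, 88 mm round base with a grip arching along own +x, 85 mm high, behind the fittings; origin under the base
- spanner: bystander: 160 mm spanner lying near the robot, to its left
- driver: bystander: 190 mm screwdriver lying near the robot, to its right
- grease_tin: bystander: round tin 72 mm across, 60 high, at the back left

How it is judged:
On the way, in this order (a step that is already met when the one before it is completed fails the run):
1. the flap is swung back until it stays open (value of joint flap above 1.45 rad), for 0.3 s.
2. the pail stands upright on the floor of the bin, with the flap open (horizontal distance between pail_grip and bin below 0.03 m and height (world z) of pail_grip below 0.126 m and angle between pail_grip's own z axis and vertical below 0.12 rad and value of joint flap above 1.35 rad and linear speed of pail below 0.05 m/s), for 0.3 s.
At the end, for the whole second after the job is handed in: The flap is shut (within 0.04 rad, about 7 mm at the bar), the pail stands upright on the floor of the bin, every worn fitting that is present lies in the pail, all released and at rest (value of joint flap below 0.04 rad and horizontal distance between pail_grip and bin below 0.03 m and height (world z) of pail_grip below 0.126 m and angle between pail_grip's own z axis and vertical below 0.12 rad and x of nut_a_mid in the frame of pail_grip between -0.054 and 0.054 m and y of nut_a_mid in the frame of pail_grip between -0.081 and 0.081 m and z of nut_a_mid in the frame of pail_grip between -0.112 and -0.045 m and x of nut_b_mid in the frame of pail_grip between -0.054 and 0.054 m and y of nut_b_mid in the frame of pail_grip between -0.081 and 0.081 m and z of nut_b_mid in the frame of pail_grip between -0.112 and -0.045 m and x of plate_a_mid in the frame of pail_grip between -0.054 and 0.054 m and y of plate_a_mid in the frame of pail_grip between -0.081 and 0.081 m and z of plate_a_mid in the frame of pail_grip between -0.112 and -0.045 m and x of plate_b_mid in the frame of pail_grip between -0.054 and 0.054 m and y of plate_b_mid in the frame of pail_grip between -0.081 and 0.081 m and z of plate_b_mid in the frame of pail_grip between -0.112 and -0.045 m and x of bush_a_mid in the frame of pail_grip between -0.054 and 0.054 m and y of bush_a_mid in the frame of pail_grip between -0.081 and 0.081 m and z of bush_a_mid in the frame of pail_grip between -0.112 and -0.045 m and x of bush_b_mid in the frame of pail_grip between -0.054 and 0.054 m and y of bush_b_mid in the frame of pail_grip between -0.081 and 0.081 m and z of bush_b_mid in the frame of pail_grip between -0.112 and -0.045 m); the robot touches nothing.
It fails at once if the flap slams: it falls shut faster than 4 rad/s (0.7 m/s at the bar), as it does when let go over 10 mm too high (velocity of joint flap below -4 rad/s and value of joint flap below 0.9 rad).
It fails at once if the pail is let fall into the bin (faster than 0.6 m/s there) (horizontal distance between pail_grip and bin below 0.05 m and height (world z) of pail_grip below 0.22 m and linear speed of pail above 0.6 m/s).
It fails at once if a tool or other bystander is moved by more than 5 cm (distance of any of weight_block, tommy_bar, caliper, shroud, spanner, driver, grease_tin from where it was at the start of the episode above 0.05 m).
Of nut_a, nut_b, plate_a, plate_b, bush_a, bush_b only 3 to 5 are there at a start; the rules pass over those that are not, and their reading is None.
At some moment in a run one of nut_a, nut_b, plate_a, plate_b, bush_a, bush_b may be knocked a few centimetres aside while the robot is not near it.
It also fails if it takes over 210 s, if anything falls off the work surface, if the arm or the gripper's body presses on something with over 40 N, if the wrist force passes 120 N, or if a joint passes its speed limit or range.

## Working session

There is one attempt and no reset: what is moved stays moved. The work goes in short steps, Python scripts to look and compute and a tool call to move; the robot and the scene stay as the last step left them, time stands still between calls to the robot, and variables do not carry over. Pictures are saved under pics/ and viewed, and the job is handed in when it is done.

Besides the shell and the picture viewer there is one more tool, called after "Request:" by a JSON object that holds its "method" and its "body". jog_arm: Moves the arm, as the interface text tells. Its arguments: {"type":"object","properties":{"motion":{"type":"array","items":{"type":"array","items":{"type":"number"}}},"squeeze":{"type":"number"}},"required":["motion"]}

```bash
ls; mkdir -p pics; python3 - <<'E'
from station import *
import cv2
s=sense();print(s)
for n in ["scene","side","wrist"]:
    d=snapshot(n);cv2.imwrite(f"pics/{n}0.png",d["img"][:,:,::-1]);print(n,d["intrinsics"],d["eye"],d["attitude"])
E
```

```text
pics
{'t': 0.0, 'q': array([ 1.04150300e+00,  5.28478953e-01,  1.43386022e+00,  6.41558532e-06,
        1.18137905e+00, -1.78491872e-01]), 'qd': array([ 1.66349738e-04, -1.74613510e-03,  2.28987367e-03,  8.13735892e-05,
       -9.17790516e-05,  4.44759696e-04]), 'tau': array([ 9.21272003e-04, -4.42349052e+01, -1.78030533e+01, -8.31738816e-05,
        8.38110514e-03, -3.12190252e-06]), 'tcp_pos': array([0.21439476, 0.58634551, 0.23033913]), 'tool_rot': array([ 1.74503836e-01,  9.84655921e-01, -9.95899822e-04, -3.71093568e-04]), 'force': array([0.89472929, 0.77232369, 0.04839935]), 'ft_torque': array([-4.18842127e-02,  2.56509085e-02, -2.26735843e-05]), 'finger_gap': 0.9985369913475182}
scene [[411.54040181   0.         323.04863602]
 [  0.         411.54040181 204.86006023]
 [  0.           0.           1.        ]] [1.25505088 0.00441203 0.73393627] [ 0.64960088  0.63028871 -0.30434594 -0.29686425]
side [[361.27017486   0.         317.93176297]
 [  0.         361.27017486 196.50039179]
 [  0.           0.           1.        ]] [ 0.20870611 -0.46270524  0.72740783] [ 0.88158597 -0.28186911  0.12032936 -0.35899419]
wrist [[293.95840473   0.         319.10163373]
 [  0.         293.95840473 203.88918055]
 [  0.           0.           1.        ]] [0.1337813  0.61603577 0.37303539] [0.80816335 0.5649845  0.09453659 0.13684792]
```

View pics/scene0.png

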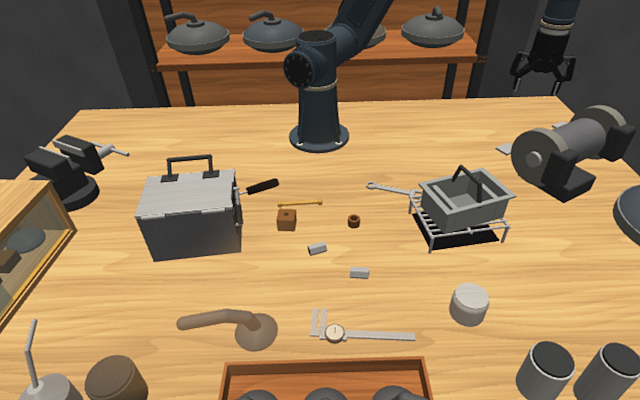

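View pics/side0.png

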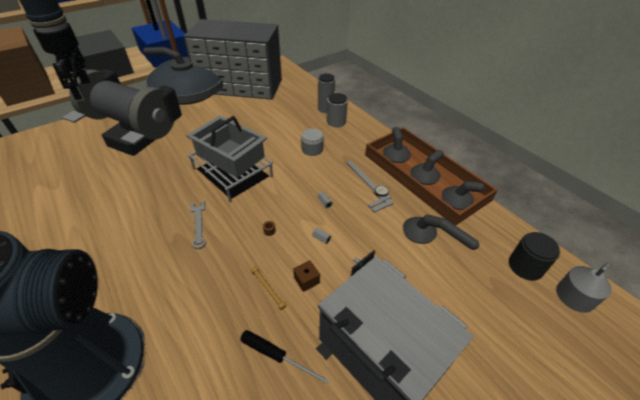

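View pics/wrist0.png

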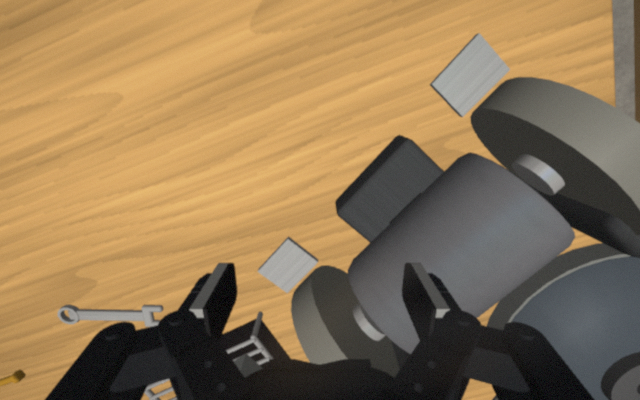

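The scene picture shows the bin at (190,215) with its bar toward the robot, the pail on the stand at (467,200), the bush at (354,221), nut-like pieces at (317,249) and (359,272), and the block at (286,220). Next I'll build a top-down map.

```bash
cat > h.py <<'E'
from station import *
import cv2, numpy as np
from scipy.spatial.transform import Rotation as R
def cloud(d):
    K=d["intrinsics"];z=d["depth"];v,u=np.mgrid[:400,:640]
    P=np.stack([(u-K[0,2])/K[0,0]*z,(v-K[1,2])/K[1,1]*z,z],-1)
    W=P@R.from_quat(d["attitude"]).as_matrix().T+np.array(d["eye"])
    W[z<=0]=np.nan
    return W
def proj(d,p):
    c=R.from_quat(d["attitude"]).as_matrix().T@(np.array(p)-d["eye"]);K=d["intrinsics"]
    return K[0,0]*c[0]/c[2]+K[0,2],K[1,1]*c[1]/c[2]+K[1,2]
def top(d,x0,x1,y0,y1,res,zmax=.4):
    W=cloud(d).reshape(-1,3);I=d["img"].reshape(-1,3)
    m=np.isfinite(W[:,0])&(W[:,0]>x0)&(W[:,0]<x1)&(W[:,1]>y0)&(W[:,1]<y1)&(W[:,2]<zmax)
    W=W[m];I=I[m];o=np.argsort(W[:,2]);W=W[o];I=I[o]
    h=int((x1-x0)/res);w=int((y1-y0)/res)
    im=np.zeros((h+1,w+1,3),np.uint8)
    im[((x1-W[:,0])/res).astype(int),((y1-W[:,1])/res).astype(int)]=I
    return im
def say():
    s=sense();print("t%.2f"%s["t"],"tcp",np.round(s["tcp_pos"],4),"rotvec yaw jaw-dir",np.round(np.degrees(np.arctan2(*R.from_quat(s["tool_rot"]).as_matrix()[[1,0],1])),1),"F",np.round(s["force"],1),"gap",round(s["finger_gap"],3),"q",np.round(s["q"],2));return s
E
python3 - <<'E'
from h import *
sc=snapshot("scene");sd=snapshot("side")
np.savez("s0.npz",sc=sc["img"],**{})
W=cloud(sc)
def rep(nm,d,u0,u1,v0,v1,zlo,zhi):
    W=cloud(d)[v0:v1,u0:u1].reshape(-1,3);W=W[np.isfinite(W[:,0])];W=W[(W[:,2]>zlo)&(W[:,2]<zhi)]
    if len(W)<4: print(nm,len(W));return
    r=cv2.minAreaRect(W[:,:2].astype(np.float32)*1000)
    print(nm,len(W),"mean",W.mean(0).round(4),"zmax",W[:,2].max().round(4),"rect",np.round(r[0]),np.round(r[1]),round(r[2],1))
for d,n in((sc,"sc"),(sd,"sd")): print(n,cloud(d)[::400//8][:, ::80].shape)
rep("bush",sc,340,368,208,234,.008,.05);rep("bush",sd,258,280,216,240,.008,.05)
rep("nut1",sc,303,331,238,260,.006,.05);rep("nut1",sd,308,335,225,247,.006,.05)
rep("nut2",sc,343,375,262,283,.006,.05);rep("nut2",sd,312,336,190,210,.006,.05)
rep("block",sc,270,300,200,236,.03,.05)
rep("pail rim",sc,400,530,150,235,.12,.14);rep("pail rim",sd,170,280,110,180,.12,.14)
rep("hoop",sc,400,530,150,235,.16,.19);rep("hoop",sd,170,280,100,180,.16,.19)
rep("bar",sc,130,250,140,215,.168,.19);rep("bar",sd,300,480,250,400,.168,.19)
rep("flap",sc,130,250,140,215,.138,.15);rep("flap",sd,300,480,250,400,.138,.15)
im=top(sc,.2,1.0,-.45,.5,.002);im2=top(sd,.2,1.0,-.45,.5,.002)
cv2.imwrite("pics/top_sc.png",im[:,:,::-1]);cv2.imwrite("pics/top_sd.png",im2[:,:,::-1])
E
```

```text
sc (8, 8, 3)
sd (8, 8, 3)
bush 134 mean [0.4587 0.0854 0.0198] zmax 0.0276 rect [457.  86.] [31. 30.] 61.4
bush 130 mean [0.4539 0.0831 0.0194] zmax 0.026 rect [454.  84.] [31. 31.] 53.7
nut1 192 mean [ 0.5555 -0.0103  0.0204] zmax 0.0282 rect [553. -10.] [23. 43.] 17.3
nut1 173 mean [ 0.5465 -0.0154  0.0201] zmax 0.0266 rect [550. -12.] [26. 44.] 18.6
nut2 209 mean [0.6366 0.0837 0.021 ] zmax 0.0287 rect [634.  85.] [43. 22.] 81.4
nut2 138 mean [0.6271 0.0804 0.0199] zmax 0.0284 rect [630.  85.] [46. 28.] 89.3
block 258 mean [ 0.4573 -0.0885  0.0397] zmax 0.0444 rect [453. -89.] [47. 46.] 83.1
pail rim 1514 mean [0.4789 0.3596 0.1287] zmax 0.14 rect [451. 413.] [151. 348.] 26.9
pail rim 927 mean [0.4811 0.3436 0.1282] zmax 0.1397 rect [461. 416.] [129. 335.] 18.2
hoop 160 mean [0.4887 0.3473 0.1738] zmax 0.1816 rect [486. 348.] [88. 11.] 17.7
hoop 127 mean [0.4803 0.3439 0.1727] zmax 0.179 rect [483. 346.] [89. 10.] 19.2
bar 287 mean [ 0.4019 -0.3092  0.1775] zmax 0.1846 rect [ 434. -264.] [232.  89.] 54.1
bar 710 mean [ 0.3914 -0.3204  0.179 ] zmax 0.185 rect [ 433. -265.] [234.  87.] 53.5
flap 3576 mean [ 0.4922 -0.3083  0.1477] zmax 0.15 rect [ 483. -304.] [166. 230.] 6.6
flap 11187 mean [ 0.4782 -0.3218  0.1469] zmax 0.15 rect [ 484. -310.] [162. 218.] 6.6
```

View pics/top_sc.png

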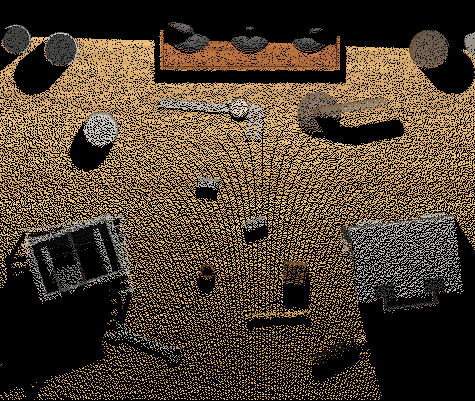

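View pics/top_sd.png

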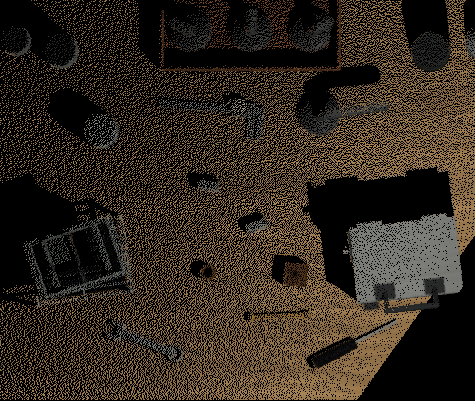

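```bash
python3 - <<'E'
from h import *
say()
for n in("scene","side"):
    d=snapshot(n);W=cloud(d).reshape(-1,3);W=W[np.isfinite(W[:,0])]
    m=(W[:,0]>.3)&(W[:,0]<.7)&(W[:,1]<-.15)&(W[:,1]>-.45)
    W=W[m]
    b=W[(W[:,2]>.170)&(W[:,2]<.195)&(W[:,0]<.425)]
    r=cv2.minAreaRect(b[:,:2].astype(np.float32)*1000);print(n,"bar",r,b[:,2].max())
    f=W[(W[:,2]>.14)&(W[:,2]<.153)]
    r=cv2.minAreaRect(f[:,:2].astype(np.float32)*1000);print("flap",r,np.median(f[:,2]))
    # bar points histogram
    c=b[b[:,2]>.177]
    p=np.polyfit(c[:,1],c[:,0],1);print("bar top line x=%.4f at y=-.32 slope %.3f"%(np.polyval(p,-.32),p[0]),len(c),c[:,1].min(),c[:,1].max())
    img=d["img"]; 
    x0,y0,x1,y1=(120,140,260,270) if n=="scene" else (310,240,480,400)
    cv2.imwrite(f"pics/bin_{n}.png",cv2.resize(img[y0:y1,x0:x1,::-1],None,fx=4,fy=3.7))
E
```

```text
t0.25 tcp [0.2146 0.5867 0.2308] rotvec yaw jaw-dir 69.9 F [-0.5 -0.6 -0.1] gap 1.002 q [ 1.04  0.53  1.43 -0.    1.18 -0.18]
scene bar ((390.27984619140625, -321.2391662597656), (20.576812744140625, 110.759765625), 5.540224552154541) 0.18476366057971982
flap ((483.7502746582031, -304.02154541015625), (166.1376953125, 228.843994140625), 6.192819595336914) 0.14799343139472687
bar top line x=0.3876 at y=-.32 slope -0.116 168 -0.37581677329059754 -0.2665250769553577
side bar ((388.8615417480469, -322.7436828613281), (20.559253692626953, 110.93350219726562), 6.33955192565918) 0.18426626023294856
flap ((483.7007141113281, -309.7761535644531), (161.5052947998047, 217.8878936767578), 6.454432964324951) 0.1469896241088816
bar top line x=0.3835 at y=-.32 slope -0.115 579 -0.3783266036699831 -0.26782459593743024
```

View pics/bin_scene.png

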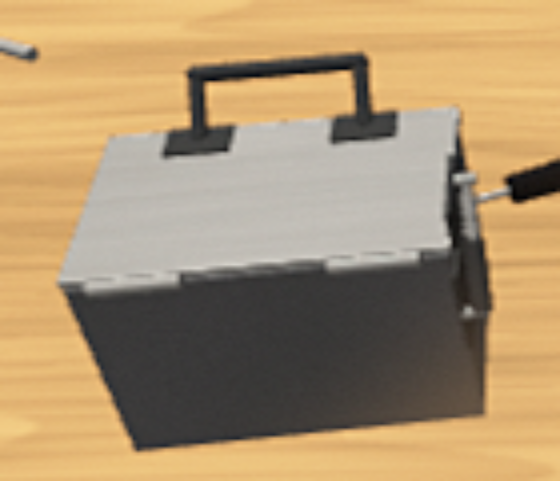

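Three fittings are present: one bush and two nuts. The bin yaw is about 6.6° and the bar centre is about (0.386, -0.321, 0.176). I'll move to the bar now.

Request:
{"method": "jog_arm", "body": {"motion": [[2,-3.2,0.5,-5,0],[2,-3.2,0.5,-6,0],[2,-3.2,0.5,-6,0],[2,-3.2,0.5,-6,0],[2,-3.2,0.5,-6,0],[2,-3.2,0.5,-6,0],[2,-3.2,0.5,-6,0],[2,-3.2,0.5,-6,0],[2,-3.2,0.5,-6,0],[2,-3.2,0.5,-6,0]], "squeeze": 30}}

```text
t: 1.18
tcp_pos: [0.4155, 0.2594, 0.2822]
tool_rot: [0.65, 0.76, 0.003, 0.001]
force: [0.1, -0.0, -0.5]
finger_gap: 0.997
```

Request:
{"method": "jog_arm", "body": {"motion": [[0,-3.9,0,-0.5,0],[0,-3.9,0,-0.5,0],[0,-3.9,0,-0.5,0],[0,-3.9,0,-0.5,0],[0,-3.9,0,0,0],[0,-3.9,0,0,0],[0,-3.9,0,0,0],[0,-3.9,0,0,0],[-0.5,-3.9,-0.3,0,0],[-0.5,-3.9,-0.3,0,0]]}}

```text
t: 2.02
tcp_pos: [0.4111, -0.1489, 0.2815]
tool_rot: [0.665, 0.747, 0.009, 0.009]
force: [0.8, -1.0, 0.7]
finger_gap: 1.001
```

Request:
{"method": "jog_arm", "body": {"motion": [[-0.5,-3.9,-0.5,0,0],[-0.5,-3.9,-0.5,0,0],[-0.5,-3.9,-0.5,0,0],[-0.5,-3.7,-0.5,0,0],[0,-3.0,0,0,0],[0,0,0,0,0]]}}

```text
t: 2.52
tcp_pos: [0.3877, -0.3511, 0.2621]
tool_rot: [0.668, 0.744, 0.007, 0.014]
force: [0.9, -0.4, 0.6]
finger_gap: 0.996
```

```bash
python3 - <<'E'
from h import *
say()
d=snapshot("wrist");cv2.imwrite("pics/w1.png",d["img"][:,:,::-1])
E
```

```text
t2.52 tcp [ 0.3877 -0.3511  0.2621] rotvec yaw jaw-dir 6.1 F [ 0.9 -0.4  0.6] gap 0.996 q [-0.96  0.34  1.67  0.02  1.11 -1.08]
```

View pics/w1.png

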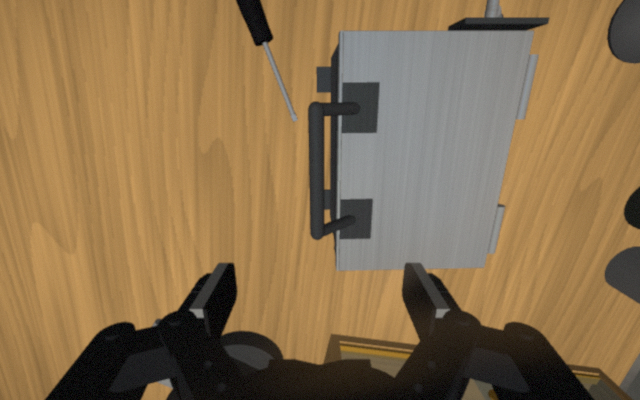

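The wrist view shows the bar clearly at (317,170), with the fingers straddling its line. I'll check the position with wrist depth.

```bash
python3 - <<'E'
from h import *
d=snapshot("wrist");W=cloud(d)
w=W[100:240,300:326].reshape(-1,3);w=w[(w[:,2]>.172)&(w[:,2]<.2)]
r=cv2.minAreaRect(w[:,:2].astype(np.float32)*1000);print(r,w[:,2].max(),len(w))
f=W[40:260,335:530].reshape(-1,3);f=f[(f[:,2]>.14)&(f[:,2]<.152)]
print(cv2.minAreaRect(f[:,:2].astype(np.float32)*1000),np.median(f[:,2]))
say()
E
```

```text
((384.2014465332031, -321.0082092285156), (12.411111831665039, 109.15482330322266), 6.533454895019531) 0.18430886410779945 2001
((483.06964111328125, -305.8416442871094), (161.5398406982422, 198.31787109375), 6.5224504470825195) 0.14687030468115492
t2.62 tcp [ 0.387  -0.3452  0.2614] rotvec yaw jaw-dir 6.3 F [-0.1  0.6  0.1] gap 0.999 q [-0.96  0.34  1.68  0.02  1.11 -1.08]
```

Request:
{"method": "jog_arm", "body": {"motion": [[-0.2,2.4,-2.0,0.3,0],[0,0,-3.0,0,0],[0,0,-3.0,0,0],[0,0,-2.0,0,0],[0,0,0,0,0]]}}

```text
t: 3.03
tcp_pos: [0.3859, -0.3134, 0.1619]
tool_rot: [0.663, 0.748, 0.01, 0.013]
force: [-0.6, -0.0, 0.6]
finger_gap: 0.995
```

Request:
{"method": "jog_arm", "body": {"motion": [[-0.1,-0.6,0,-0.3,255],[0,0,0,0,255],[0,0,0,0,255],[0,0,0,0,255],[0,0,0,0,255],[0,0,0,0,255],[0,0,0,0,255],[0,0,0,0,255]], "squeeze": 40}}

```text
t: 3.7
tcp_pos: [0.3848, -0.3181, 0.1676]
tool_rot: [0.663, 0.748, 0.008, 0.014]
force: [2.4, 0.3, -3.2]
finger_gap: 0.115
```

```bash
python3 - <<'E'
from h import *
say()
d=snapshot("wrist");cv2.imwrite("pics/w2.png",d["img"][:,:,::-1])
d=snapshot("side");cv2.imwrite("pics/sd2.png",cv2.resize(d["img"][220:400,280:480,::-1],None,fx=3,fy=3))
say()
E
```

```text
t3.70 tcp [ 0.3848 -0.3181  0.1676] rotvec yaw jaw-dir 6.9 F [ 2.4  0.3 -3.2] gap 0.115 q [-0.93  0.45  1.83  0.03  0.84 -1.07]
t3.80 tcp [ 0.3848 -0.3181  0.1674] rotvec yaw jaw-dir 6.9 F [-0.9  0.3 -2.8] gap 0.121 q [-0.93  0.45  1.83  0.03  0.84 -1.07]
```

View pics/sd2.png

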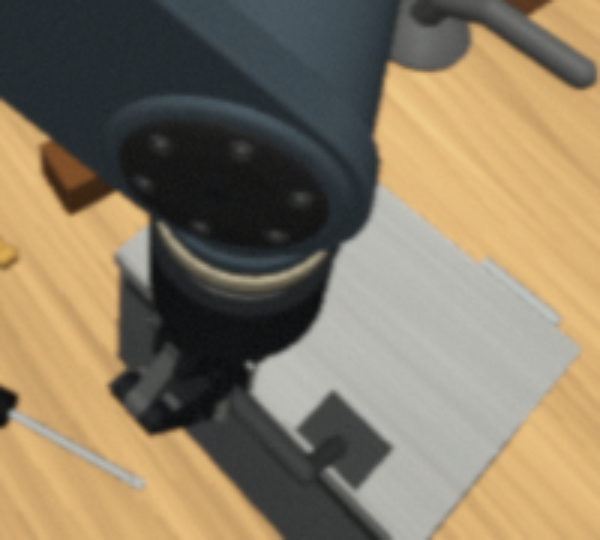

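View pics/w2.png

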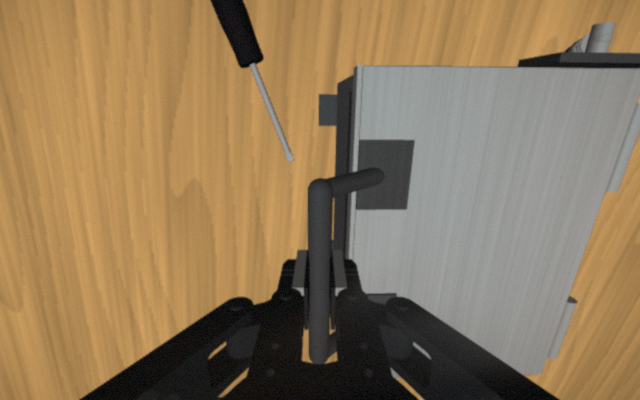

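```bash
python3 - <<'E'
from h import *
d=snapshot("wrist");W=cloud(d)
w=W[195:245,310:332].reshape(-1,3);w=w[(w[:,2]>.172)&(w[:,2]<.21)]
print(w[:,:].mean(0),np.percentile(w[:,2],95))
# plan: follow arc, bar-TCP offset fixed
e=np.array([np.cos(np.radians(6.6)),np.sin(np.radians(6.6))])
a0=np.arctan2(34,172);r=np.hypot(.172,.034)
prev=None
for th in np.arange(0,1.71,.1):
    b=np.array([-r*np.cos(a0+th),.142+r*np.sin(a0+th)])
    if prev is not None: print("%.2f"%th,np.round(100*np.array([*( (b-prev)[0]*e),(b-prev)[1]]),2), b.round(3))
    prev=b
E
```

```text
[ 0.38006962 -0.28554236  0.18141726] 0.18285075275853357
0.10 [0.42 0.05 1.7 ] [-0.168  0.193]
0.20 [0.59 0.07 1.65] [-0.162  0.209]
0.30 [0.75 0.09 1.58] [-0.154  0.225]
0.40 [0.9 0.1 1.5] [-0.145  0.24 ]
0.50 [1.05 0.12 1.4 ] [-0.135  0.254]
0.60 [1.18 0.14 1.29] [-0.123  0.267]
0.70 [1.3  0.15 1.16] [-0.11   0.279]
0.80 [1.41 0.16 1.03] [-0.095  0.289]
0.90 [1.51 0.17 0.88] [-0.08   0.298]
1.00 [1.59 0.18 0.72] [-0.064  0.305]
1.10 [1.65 0.19 0.56] [-0.048  0.311]
1.20 [1.7  0.2  0.39] [-0.031  0.315]
1.30 [1.73 0.2  0.22] [-0.013  0.317]
1.40 [1.74 0.2  0.04] [0.004 0.317]
1.50 [ 1.74  0.2  -0.13] [0.022 0.316]
1.60 [ 1.71  0.2  -0.3 ] [0.039 0.313]
1.70 [ 1.68  0.19 -0.47] [0.056 0.308]
```

Request:
{"method": "jog_arm", "body": {"motion": [[0,0,0,0,170],[0,0,0,0,170],[0,-0.2,-0.6,0,170],[0,0,-0.4,0,170],[0,0,-0.2,0,170]]}}

```text
t: 4.27
tcp_pos: [0.3863, -0.3216, 0.1558]
tool_rot: [0.663, 0.749, 0.007, 0.016]
force: [-0.1, 0.4, 0.1]
finger_gap: 0.332
```

Request:
{"method": "jog_arm", "body": {"motion": [[0,0,0,0,255],[0,0,0,0,255],[0,0,0,0,255],[0,0,0,0,255],[0,0,0,0,255]]}}

```text
t: 4.68
tcp_pos: [0.3855, -0.3215, 0.1551]
tool_rot: [0.663, 0.748, 0.007, 0.015]
force: [-0.6, -0.8, 0.1]
finger_gap: 0.123
```

Request:
{"method": "jog_arm", "body": {"motion": [[0.4,0.05,1.7,0,255],[0.6,0.07,1.65,0,255],[0.75,0.09,1.6,0,255],[0.9,0.1,1.5,0,255],[1.05,0.12,1.4,0,255]]}}

```text
t: 5.1
tcp_pos: [0.4182, -0.3176, 0.2307]
tool_rot: [0.663, 0.748, 0.004, 0.009]
force: [0.3, -3.4, -5.4]
finger_gap: 0.123
```

Request:
{"method": "jog_arm", "body": {"motion": [[1.2,0.14,1.3,0,255],[1.3,0.15,1.2,0,255],[1.4,0.16,1.05,0,255],[1.5,0.17,0.9,0,255],[1.6,0.18,0.75,0,255]]}}

```text
t: 5.52
tcp_pos: [0.4809, -0.3105, 0.2843]
tool_rot: [0.663, 0.749, -0.004, 0.001]
force: [-3.2, -1.9, 1.9]
finger_gap: 0.122
```

Request:
{"method": "jog_arm", "body": {"motion": [[1.6,0.18,0.4,0,255],[1.65,0.19,0.4,0,255],[1.7,0.2,0.3,0,255],[1.75,0.2,0.1,0,255],[1.75,0.2,0,0,255],[1.75,0.2,-0.1,0,255],[1.5,0.2,-0.2,0,255]]}}

```text
t: 6.1
tcp_pos: [0.5947, -0.2975, 0.2989]
tool_rot: [0.663, 0.748, -0.013, -0.003]
force: [-0.5, -2.6, -5.4]
finger_gap: 0.123
```

```bash
python3 - <<'E'
from h import *
say()
d=snapshot("scene");cv2.imwrite("pics/sc3.png",cv2.resize(d["img"][60:280,80:340,::-1],None,fx=2.6,fy=2.6))
E
```

```text
t6.10 tcp [ 0.5947 -0.2975  0.2989] rotvec yaw jaw-dir 6.9 F [-0.5 -2.6 -5.4] gap 0.123 q [-0.62  0.53  1.23 -0.03  1.39 -0.74]
```

View pics/sc3.png

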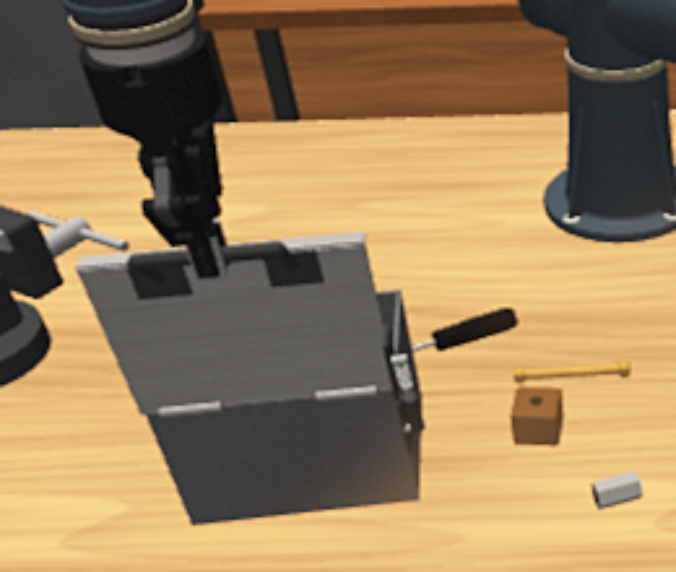

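The flap is past upright. I'll ease it to the stop and release.

Request:
{"method": "jog_arm", "body": {"motion": [[1.5,0.2,-0.3,0,255],[0.6,0.1,-0.2,0,255],[0,0,0,0,160],[0,0,0,0,160],[0,0,1.0,0,160],[0,0,3,0,160],[0,0,3,0,160],[0,0,2,0,100]]}}

```text
t: 6.82
tcp_pos: [0.612, -0.291, 0.3787]
tool_rot: [0.662, 0.749, -0.014, -0.013]
force: [0.3, 0.7, -0.5]
finger_gap: 0.499
```

```bash
python3 - <<'E'
from h import *
say()
d=snapshot("scene");cv2.imwrite("pics/sc4.png",cv2.resize(d["img"][60:280,80:340,::-1],None,fx=2.6,fy=2.6))
E
```

```text
t6.82 tcp [ 0.612  -0.291   0.3787] rotvec yaw jaw-dir 7.0 F [ 0.3  0.7 -0.5] gap 0.499 q [-0.6   0.51  1.06 -0.02  1.6  -0.72]
```

View pics/sc4.png

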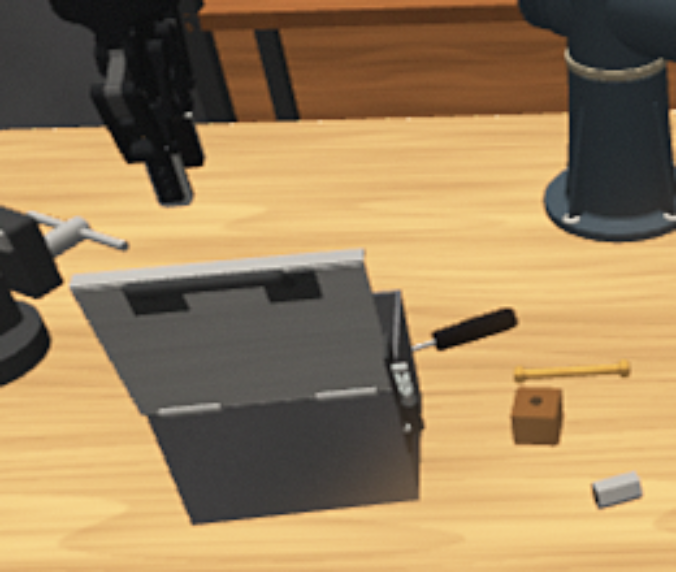

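Request:
{"method": "jog_arm", "body": {"motion": [[-0.6,3.2,0,5,0],[-0.6,3.2,0,5,0],[-0.6,3.2,0,5,0],[-0.6,3.2,0,5,0],[-0.6,3.2,0,5,0],[-0.6,3.2,-0.5,5,0],[-0.6,3.2,-0.5,5,0],[-0.6,3.2,-0.5,5,0],[-0.6,3.2,-0.5,5,0],[-0.6,3.2,-0.5,5,0]]}}

```text
t: 7.7
tcp_pos: [0.5443, 0.03, 0.371]
tool_rot: [0.272, 0.962, -0.011, 0.009]
force: [0.5, 1.1, -0.1]
finger_gap: 0.998
```

Request:
{"method": "jog_arm", "body": {"motion": [[-0.6,3.2,-0.5,5,0],[-0.6,3.2,-0.5,5,0],[-0.6,3.2,-0.5,5,0],[-0.6,3.2,-0.5,5,0],[-0.6,3.2,-0.5,5,0],[-0.6,3.2,-1,5,0],[-0.6,3,-1,5,0],[-0.6,2,-1,5,0],[0,1,-1,5,0],[0,0,0,0,0]]}}

```text
t: 8.53
tcp_pos: [0.4831, 0.2966, 0.3119]
tool_rot: [-0.139, 0.99, -0.002, 0.016]
force: [-0.5, 0.3, 0.1]
finger_gap: 0.999
```

```bash
python3 - <<'E'
from h import *
say()
d=snapshot("wrist");cv2.imwrite("pics/w5.png",d["img"][:,:,::-1])
W=cloud(d).reshape(-1,3)
w=W[(W[:,2]>.168)&(W[:,2]<.19)&(abs(W[:,0]-.485)<.08)&(abs(W[:,1]-.347)<.06)]
print(cv2.minAreaRect(w[:,:2].astype(np.float32)*1000),len(w),w[:,2].max())
w=W[(W[:,2]>.12)&(W[:,2]<.138)&(abs(W[:,0]-.485)<.13)&(abs(W[:,1]-.347)<.13)]
print("rim",cv2.minAreaRect(w[:,:2].astype(np.float32)*1000),len(w))
E
```

```text
t8.53 tcp [0.4831 0.2966 0.3119] rotvec yaw jaw-dir 106.0 F [-0.5  0.3  0.1] gap 0.999 q [ 0.36  0.35  1.5  -0.01  1.26 -1.49]
((480.8458557128906, 348.3479309082031), (81.79345703125, 10.157493591308594), 18.693941116333008) 776 0.17857180480350282
rim ((482.4250183105469, 349.46240234375), (126.66740417480469, 187.031494140625), 18.439136505126953) 6663
```

View pics/w5.png

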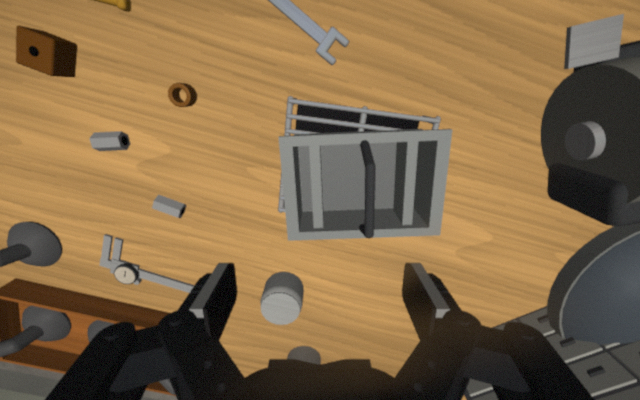

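Request:
{"method": "jog_arm", "body": {"motion": [[0,2.6,-1,1.3,0],[0,2.6,-2,1.2,0],[0,0,-2,0,0],[0,0,-2,0,0],[0,0,-2,0,0],[0,0,-1,0,0],[0,0,0,0,0]]}}

```text
t: 9.17
tcp_pos: [0.4896, 0.3433, 0.2202]
tool_rot: [-0.148, 0.989, -0.002, 0.025]
force: [0.1, -0.1, -0.7]
finger_gap: 0.999
```

Request:
{"method": "jog_arm", "body": {"motion": [[-0.7,0.6,-1,1.5,0],[0,0,-2,0,0],[0,0,-2,0,0],[0,0,-1,0,0],[0,0,0,0,0]]}}

```text
t: 9.58
tcp_pos: [0.489, 0.347, 0.1668]
tool_rot: [-0.156, 0.987, 0.0, 0.032]
force: [-0.1, 0.2, -0.1]
finger_gap: 1.003
```

Request:
{"method": "jog_arm", "body": {"motion": [[-0.7,0.1,-0.5,0,0],[-0.3,0,-0.5,0,0],[0,0,-0.4,0,0],[0,0,0,0,0]]}}

```text
t: 9.92
tcp_pos: [0.481, 0.3481, 0.156]
tool_rot: [-0.154, 0.987, 0.001, 0.035]
force: [1.0, -0.3, 0.5]
finger_gap: 1.001
```

Request:
{"method": "jog_arm", "body": {"motion": [[0,0,-0.2,0,255],[0,0,0,0,255],[0,0,0,0,255],[0,0,0,0,255],[0,0,0,0,255],[0,0,0,0,255],[0,0,0,0,255],[0,0,0,0,255]], "squeeze": 90}}

```text
t: 10.58
tcp_pos: [0.4823, 0.3488, 0.1558]
tool_rot: [-0.154, 0.987, 0.001, 0.037]
force: [-0.3, 0.3, -0.4]
finger_gap: 0.08
```

Request:
{"method": "jog_arm", "body": {"motion": [[0,0,0.5,0,255],[0,0,1,0,255],[0,0,1,0,255],[0,0,1,0,255],[0,0,0,0,255]]}}

```text
t: 11.0
tcp_pos: [0.4798, 0.3479, 0.1916]
tool_rot: [-0.154, 0.987, 0.001, 0.034]
force: [1.0, 0.3, -2.8]
finger_gap: 0.082
```

```bash
python3 - <<'E'
from h import *
say()
d=snapshot("scene");cv2.imwrite("pics/sc6.png",cv2.resize(d["img"][60:280,330:590,::-1],None,fx=2.6,fy=2.6))
E
```

```text
t11.00 tcp [0.4798 0.3479 0.1916] rotvec yaw jaw-dir 107.7 F [ 1.   0.3 -2.8] gap 0.082 q [ 0.45  0.51  1.6  -0.02  0.96 -1.42]
```

View pics/sc6.png

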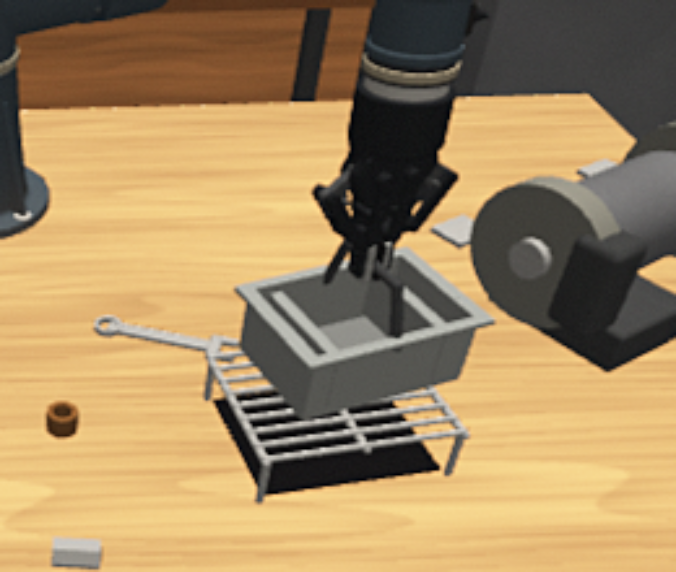

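Request:
{"method": "jog_arm", "body": {"motion": [[0,0,2,0,255],[0,0,2,0,255],[0,-1,2,0,255],[0,-2,2,-1,255],[0,-3,2,-1,255],[0,-3,1.5,-1,255],[0,-3,0.5,-1,255],[0,-3,0,-1,255],[0,-3,0,-1,255],[0,-3,0,-1,255]]}}

```text
t: 11.88
tcp_pos: [0.4749, 0.1346, 0.3157]
tool_rot: [-0.096, 0.995, -0.001, 0.033]
force: [0.2, -0.4, -3.4]
finger_gap: 0.078
```

Request:
{"method": "jog_arm", "body": {"motion": [[0,-3,0,-1,255],[0,-3,0,-1,255],[0,-3,0,-1,255],[0,-3,0,-1,255],[0,-3,0,-1,255],[0,-3,0,0,255],[0,-3,0,0,255],[0,-3,0,0,255],[0,-3,0,0,255],[0,-3,0,0,255]]}}

```text
t: 12.72
tcp_pos: [0.4675, -0.1787, 0.3161]
tool_rot: [-0.051, 0.998, -0.002, 0.033]
force: [0.7, -0.1, -3.7]
finger_gap: 0.083
```

```bash
python3 - <<'E'
from h import *
say()
E
```

```text
t12.72 tcp [ 0.4675 -0.1787  0.3161] rotvec yaw jaw-dir 95.8 F [ 0.7 -0.1 -3.7] gap 0.083 q [-0.61  0.23  1.67  0.04  1.19 -2.3 ]
```

Request:
{"method": "jog_arm", "body": {"motion": [[0.3,-3,0,0.4,255],[0.3,-3,0,0.4,255],[0.3,-2.5,0,0,255],[0.3,-2,0,0,255],[0.3,-1,0,0,255],[0,-0.5,0,0,255],[0,0,0,0,255],[0,0,0,0,255],[0,0,0,0,255]]}}

```text
t: 13.47
tcp_pos: [0.4786, -0.3083, 0.3139]
tool_rot: [-0.054, 0.998, -0.001, 0.03]
force: [-1.3, -0.1, -3.4]
finger_gap: 0.08
```

```bash
python3 - <<'E'
from h import *
say()
for n in("scene","side","wrist"):
    d=snapshot(n);cv2.imwrite(f"pics/{n}7.png",d["img"][:,:,::-1])
    W=cloud(d).reshape(-1,3)
    w=W[(W[:,2]>.275)&(W[:,2]<.305)&(abs(W[:,0]-.4825)<.09)&(abs(W[:,1]+.31)<.13)] if n!="wrist" else W[(W[:,2]>.26)&(W[:,2]<.31)]
    if len(w)>5: print(n,cv2.minAreaRect(w[:,:2].astype(np.float32)*1000),len(w))
E
```

```text
t13.47 tcp [ 0.4786 -0.3083  0.3139] rotvec yaw jaw-dir 96.2 F [-1.3 -0.1 -3.4] gap 0.08 q [-0.79  0.34  1.51  0.05  1.25 -2.48]
scene ((496.91168212890625, -301.5888671875), (169.2303009033203, 201.38143920898438), 5.089641571044922) 2036
side ((479.7015380859375, -308.074462890625), (127.958740234375, 186.48037719726562), 6.393655776977539) 4429
wrist ((506.8233337402344, -312.4886779785156), (181.51766967773438, 203.80914306640625), 6.408722400665283) 28669
```

View pics/wrist7.png

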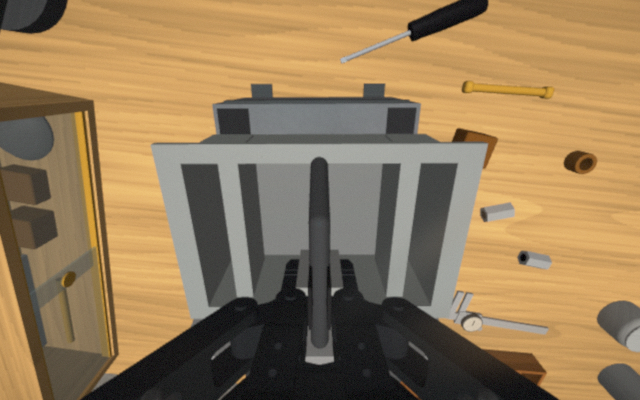

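View pics/scene7.png

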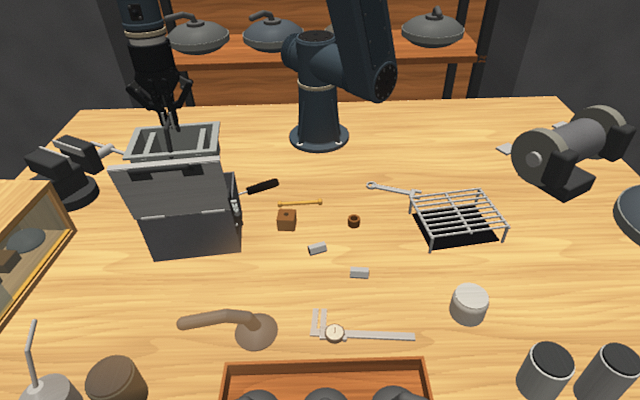

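Request:
{"method": "jog_arm", "body": {"motion": [[0.2,-0.2,-1,0,255],[0.1,0,-1.5,0,255],[0,0,-1.5,0,255],[0,0,-1.5,0,255],[0,0,-1,0,255],[0,0,0,0,255]]}}

```text
t: 14.12
tcp_pos: [0.4833, -0.3072, 0.2463]
tool_rot: [-0.057, 0.998, -0.003, 0.032]
force: [-1.2, 1.1, -3.9]
finger_gap: 0.083
```

```bash
cat >> h.py <<'E'
def pailcheck(name):
    s=say();dz=s["tcp_pos"][2]-.0955
    d=snapshot("side");W=cloud(d).reshape(-1,3)
    w=W[(W[:,2]>dz+.060)&(W[:,2]<dz+.082)&(abs(W[:,0]-.4825)<.08)&(abs(W[:,1]+.31)<.12)]
    print("rim",cv2.minAreaRect(w[:,:2].astype(np.float32)*1000),len(w))
    x,y,z=R.from_quat(s["tool_rot"]).as_matrix()[:,2];print("tilt",x,y)
    cv2.imwrite(name,cv2.resize(d["img"][170:400,280:520,::-1],None,fx=2.5,fy=2.5))
E
python3 -c "
from h import *
pailcheck('pics/sd8.png')"
```

```text
t14.12 tcp [ 0.4833 -0.3072  0.2463] rotvec yaw jaw-dir 96.5 F [-1.2  1.1 -3.9] gap 0.083 q [-0.78  0.42  1.59  0.05  1.09 -2.49]
rim ((484.31805419921875, -307.31622314453125), (128.0667724609375, 186.62091064453125), 6.553933143615723) 3020
tilt 0.06461100463715011 -0.002387603287723152
```

View pics/sd8.png

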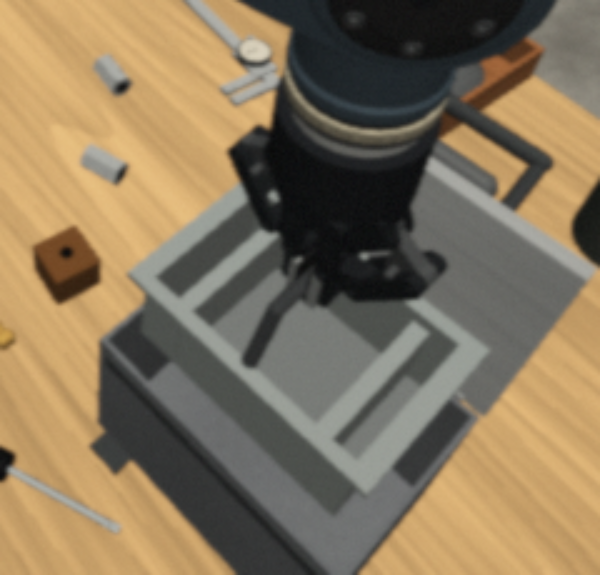

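```bash
python3 -c "
from h import *
for n in ('side','wrist','scene'):
    W=cloud(snapshot(n)).reshape(-1,3)
    e=np.array([np.cos(np.radians(6.55)),np.sin(np.radians(6.55))]);f=np.array([-e[1],e[0]])
    w=W[(W[:,2]>.132)&(W[:,2]<.146)];p=w[:,:2]-[.4825,-.3103];a=p@e;b=p@f
    m=(abs(a)<.1)&(abs(b)<.13);a=a[m];b=b[m]
    fr=a[(abs(b)<.09)&(a<-.06)];L=b[(abs(a)<.06)&(b>.09)];Rr=b[(abs(a)<.06)&(b<-.09)]
    for k,v in (('front',fr),('L',L),('R',Rr)):
        if len(v)>5: print(n,k,len(v),np.percentile(v,[2,50,98]).round(4))
"
```

```text
side front 677 [-0.0796 -0.0762 -0.0723]
side L 50 [0.0991 0.1002 0.1033]
side R 215 [-0.1065 -0.1046 -0.1026]
wrist front 2182 [-0.0802 -0.0774 -0.0737]
wrist L 149 [0.1001 0.1012 0.1044]
wrist R 162 [-0.1054 -0.102  -0.1011]
scene front 15 [-0.075  -0.0724 -0.0693]
scene L 54 [0.1003 0.1032 0.1044]
```

Request:
{"method": "jog_arm", "body": {"motion": [[-0.2,-0.3,-0.5,0,255],[-0.1,0,-1,0,255],[0,0,-1,0,255],[0,0,-0.5,0,255],[0,0,0,0,255]]}}

```text
t: 14.73
tcp_pos: [0.4833, -0.3144, 0.2208]
tool_rot: [-0.057, 0.998, -0.009, 0.037]
force: [-0.2, 0.4, -3.8]
finger_gap: 0.079
```

```bash
python3 -c "
from h import *
pailcheck('pics/sd9.png')"
```

```text
t14.73 tcp [ 0.4833 -0.3144  0.2208] rotvec yaw jaw-dir 96.5 F [-0.2  0.4 -3.8] gap 0.079 q [-0.79  0.45  1.62  0.05  1.01 -2.51]
rim ((496.86151123046875, -302.7149353027344), (154.3227996826172, 207.70384216308594), 6.509878635406494) 2949
tilt 0.07565824235704441 -0.01381084107580317
```

Request:
{"method": "jog_arm", "body": {"motion": [[-0.3,0.3,0,0,255],[-0.1,0.1,0,0,255],[0,0,0,0,255]]}}

```text
t: 15.03
tcp_pos: [0.4793, -0.3106, 0.2217]
tool_rot: [-0.057, 0.998, -0.01, 0.038]
force: [-0.2, 1.0, -3.4]
finger_gap: 0.075
```

```bash
python3 -c "
from h import *
pailcheck('pics/sd9.png')"
```

```text
t15.03 tcp [ 0.4793 -0.3106  0.2217] rotvec yaw jaw-dir 96.5 F [-0.2  1.  -3.4] gap 0.075 q [-0.79  0.44  1.63  0.05  1.   -2.51]
rim ((491.2713317871094, -301.4917907714844), (150.65908813476562, 202.65859985351562), 6.629867076873779) 2944
tilt 0.07669127254076114 -0.01480008496478412
```

View pics/sd9.png

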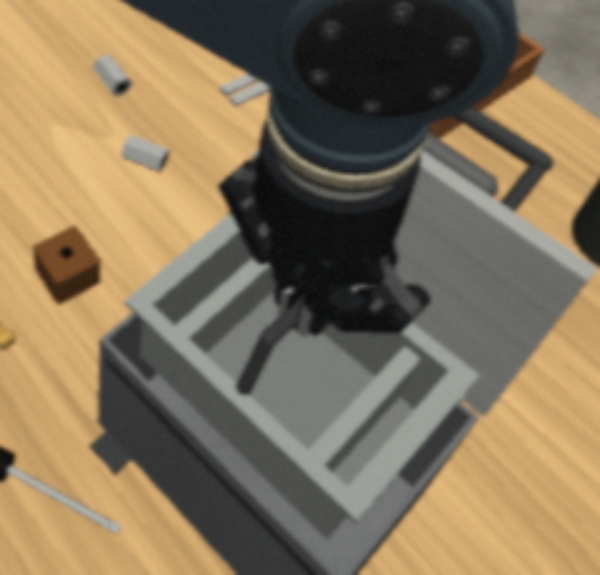

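Nut 1 has just been knocked aside, so I'll re-measure it later. I'll keep lowering the pail.

Request:
{"method": "jog_arm", "body": {"motion": [[-0.1,0.0,-0.7,0,255],[-0.1,0,-0.8,0,255],[-0.1,0,-0.8,0,255],[0,0,-0.7,0,255],[0,0,0,0,255]]}}

```text
t: 15.5
tcp_pos: [0.4764, -0.3108, 0.1899]
tool_rot: [-0.057, 0.998, -0.011, 0.039]
force: [0.2, -0.0, -3.5]
finger_gap: 0.082
```

Request:
{"method": "jog_arm", "body": {"motion": [[0.2,0.0,-0.7,0,255],[0.1,0,-0.8,0,255],[0,0,-0.8,0,255],[0,0,-0.7,0,255],[0,0,0,0,255]]}}

```text
t: 15.92
tcp_pos: [0.4797, -0.3108, 0.1555]
tool_rot: [-0.057, 0.998, -0.01, 0.038]
force: [-0.8, 0.2, -3.6]
finger_gap: 0.076
```

```bash
python3 -c "
from h import *
pailcheck('pics/sd10.png')
d=snapshot('scene');cv2.imwrite('pics/sc10.png',cv2.resize(d['img'][80:280,100:320,::-1],None,fx=3,fy=3))"
```

```text
t15.92 tcp [ 0.4797 -0.3108  0.1555] rotvec yaw jaw-dir 96.5 F [-0.8  0.2 -3.6] gap 0.076 q [-0.79  0.53  1.7   0.06  0.85 -2.52]
rim ((481.21270751953125, -307.15985107421875), (157.4910888671875, 227.8140869140625), 2.608569860458374) 4008
tilt 0.0774971797962041 -0.015602833813451396
```

View pics/sd10.png

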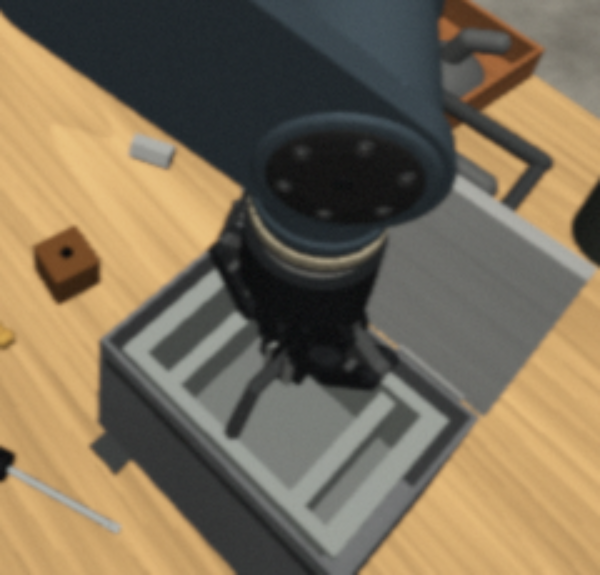

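```bash
python3 -c "
from h import *
W=cloud(snapshot('side')).reshape(-1,3)
e=np.array([np.cos(np.radians(6.55)),np.sin(np.radians(6.55))]);f=np.array([-e[1],e[0]])
p=W[:,:2]-[.4825,-.3103];a=p@e;b=p@f;z=W[:,2]
for nm,v,m in (('front',a,(b<-.03)&(b>-.08)&(a<-.03)&(a>-.09)),('right',b,(abs(a)<.05)&(b<-.06)&(b>-.12)),('left',b,(a<0)&(a>-.05)&(b>.06)&(b<.12)),('back',a,(b<-.05)&(b>-.08)&(a>.03)&(a<.085))):
    for i in np.arange(-.12,.12,.004):
        k=m&(v>=i)&(v<i+.004)
        if k.sum()>3: print(nm,round(i,3),np.percentile(z[k],[10,50,90]).round(3),k.sum())
"
```

```text
front -0.092 [-0.003 -0.001  0.002] 4
front -0.088 [-0.002 -0.001  0.001] 10
front -0.084 [-0.001  0.     0.128] 19
front -0.08 [0.025 0.096 0.134] 601
front -0.076 [0.048 0.139 0.467] 352
front -0.072 [0.433 0.464 0.486] 352
front -0.068 [0.429 0.466 0.49 ] 374
front -0.064 [0.131 0.452 0.487] 428
front -0.06 [0.105 0.446 0.485] 445
front -0.056 [0.131 0.452 0.485] 305
front -0.052 [0.43  0.465 0.485] 175
front -0.048 [0.122 0.454 0.482] 105
front -0.044 [0.12  0.47  0.481] 50
front -0.04 [0.121 0.47  0.481] 47
front -0.036 [0.118 0.301 0.478] 49
front -0.032 [0.116 0.3   0.475] 42
right -0.12 [-0.001 -0.     0.002] 61
right -0.116 [-0.002 -0.     0.002] 64
right -0.112 [-0.001 -0.     0.002] 71
right -0.108 [0.001 0.133 0.141] 229
right -0.104 [0.139 0.14  0.141] 63
right -0.1 [0.003 0.004 0.006] 52
right -0.096 [0.003 0.13  0.133] 192
right -0.092 [0.003 0.132 0.134] 230
right -0.088 [0.131 0.133 0.134] 167
right -0.084 [0.131 0.132 0.134] 163
right -0.08 [0.131 0.132 0.133] 10
right -0.076 [0.066 0.067 0.068] 82
right -0.072 [0.065 0.067 0.068] 98
right -0.068 [0.065 0.067 0.068]
[... 301 characters left out ...]
 0.522 0.558] 334
left 0.092 [0.498 0.557 0.564] 158
left 0.096 [0.111 0.137 0.566] 248
left 0.1 [0.118 0.141 0.568] 136
left 0.104 [0.568 0.569 0.57 ] 30
left 0.108 [0.57  0.57  0.571] 17
left 0.112 [0.571 0.571 0.571] 10
back 0.028 [0.067 0.119 0.123] 19
back 0.032 [0.066 0.101 0.122] 41
back 0.036 [0.066 0.101 0.123] 39
back 0.04 [0.066 0.11  0.123] 36
back 0.044 [0.066 0.075 0.122] 38
back 0.048 [0.073 0.11  0.13 ] 192
back 0.052 [0.079 0.127 0.133] 74
back 0.056 [0.131 0.132 0.133] 41
back 0.06 [0.131 0.132 0.133] 22
back 0.068 [0.123 0.133 0.141] 145
back 0.072 [0.141 0.148 0.156] 125
back 0.076 [0.156 0.166 0.177] 181
back 0.08 [0.178 0.188 0.197] 190
back 0.084 [0.195 0.201 0.207] 59
```

Request:
{"method": "jog_arm", "body": {"motion": [[0,0.0,-0.7,0,255],[0,0,-0.8,0,255],[0,0,-0.8,0,255],[0,0,-0.7,0,255],[0,0,-0.5,0,255],[0,0,0,0,255]]}}

```text
t: 16.57
tcp_pos: [0.4814, -0.3126, 0.1204]
tool_rot: [-0.057, 0.997, -0.013, 0.041]
force: [-0.4, 0.3, -3.2]
finger_gap: 0.078
```

Request:
{"method": "jog_arm", "body": {"motion": [[-0.1,0.1,-0.5,0,255],[0,0,-0.4,0,255],[0,0,-0.4,0,255],[0,0,-0.3,0,255],[0,0,-0.2,0,255],[0,0,0,0,255]]}}

```text
t: 17.07
tcp_pos: [0.481, -0.3124, 0.1007]
tool_rot: [-0.057, 0.997, -0.014, 0.041]
force: [-0.1, -0.4, -2.9]
finger_gap: 0.079
```

Request:
{"method": "jog_arm", "body": {"motion": [[0,0,-0.3,0,255],[0,0,-0.2,0,255],[0,0,-0.1,0,255]]}}

```text
t: 17.32
tcp_pos: [0.4815, -0.3133, 0.0999]
tool_rot: [-0.058, 0.997, -0.015, 0.042]
force: [-0.1, 0.9, -2.4]
finger_gap: 0.083
```

Request:
{"method": "jog_arm", "body": {"motion": [[0,0,-0.4,0,255],[0,0,-0.3,0,255],[0,0,-0.2,0,255]]}}

```text
t: 17.57
tcp_pos: [0.4817, -0.3134, 0.0998]
tool_rot: [-0.058, 0.997, -0.017, 0.044]
force: [-1.3, 0.6, 2.3]
finger_gap: 0.085
```

Request:
{"method": "jog_arm", "body": {"motion": [[0,0,0,0,200],[0,0,0,0,120],[0,0,0,0,120],[0,0,0,0,120],[0,0,0.5,0,120],[0,0,2,0,120],[0,0,3,0,120],[0,0,4,0,100],[0,0,4,0,100],[0,0,3,0,100]]}}

```text
t: 18.4
tcp_pos: [0.4786, -0.3103, 0.2636]
tool_rot: [-0.058, 0.998, -0.011, 0.039]
force: [1.7, -0.1, -0.5]
finger_gap: 0.605
```

Request:
{"method": "jog_arm", "body": {"motion": [[0,3,2,-4,0],[0,3.5,1,-6,0],[0,3.5,0,-6,0],[0,3.5,0,-6,0],[0,3.5,0,-6,0],[0,3.5,0,-6,0],[0,3.5,0,-6,0],[0,2,0,-6,0]]}}

```text
t: 19.07
tcp_pos: [0.4827, -0.0589, 0.3084]
tool_rot: [0.348, 0.936, -0.037, 0.041]
force: [-0.7, -0.9, -0.8]
finger_gap: 1.0
```

```bash
cat >> h.py <<'E'
def blobs(n,d=None,zlo=.007,zhi=.035):
    d=d or snapshot(n);W=cloud(d);m=(W[...,2]>zlo)&(W[...,2]<zhi)&(W[...,0]>.36)&(W[...,0]<.78)&(W[...,1]>-.17)&(W[...,1]<.25)
    m=m.astype(np.uint8);k,l,st,ce=cv2.connectedComponentsWithStats(m)
    for i in range(1,k):
        if st[i,4]<40: continue
        w=W[l==i];t=w[w[:,2]>np.percentile(w[:,2],90)-.006]
        r=cv2.minAreaRect(w[:,:2].astype(np.float32)*1000);r2=cv2.minAreaRect(t[:,:2].astype(np.float32)*1000)
        print(n,"px",ce[i].round(),st[i,4],"mean",w.mean(0).round(4),"zp90 %.4f"%np.percentile(w[:,2],90),"rect",np.round(r[0]),np.round(r[1]),round(r[2],1),"top",np.round(r2[0]),np.round(r2[1]),round(r2[2],1))
    return d
E
python3 - <<'E'
from h import *
say()
for n in ("scene","side","wrist"):
    d=blobs(n); cv2.imwrite(f"pics/{n}11.png",d["img"][:,:,::-1])
E
```

```text
t19.07 tcp [ 0.4827 -0.0589  0.3084] rotvec yaw jaw-dir 49.0 F [-0.7 -0.9 -0.8] gap 1.0 q [-0.3   0.22  1.71 -0.09  1.14 -1.13]
scene px [300. 202.] 181 mean [ 0.3709 -0.0566  0.013 ] zp90 0.0167 rect [370. -57.] [ 16. 122.] 1.0 top [369. -57.] [ 14. 122.] 2.2
scene px [287. 224.] 164 mean [ 0.4703 -0.0871  0.0213] zp90 0.0324 rect [465. -81.] [33. 63.] 36.2 top [465. -80.] [32. 63.] 37.1
scene px [354. 220.] 138 mean [0.4592 0.0854 0.0197] zp90 0.0258 rect [457.  86.] [31. 32.] 4.0 top [457.  86.] [30. 31.] 50.1
scene px [311. 263.] 207 mean [ 0.6052 -0.0249  0.0208] zp90 0.0261 rect [601. -26.] [27. 43.] 30.8 top [601. -25.] [17. 43.] 28.9
scene px [359. 272.] 208 mean [0.6367 0.0838 0.0209] zp90 0.0260 rect [634.  85.] [43. 23.] 85.3 top [633.  85.] [43. 20.] 85.3
scene px [267. 322.] 291 mean [ 0.7615 -0.1153  0.0206] zp90 0.0276 rect [ 757. -118.] [58. 40.] 17.2 top [ 762. -121.] [38. 27.] 11.8
scene px [332. 327.] 114 mean [0.7737 0.0169 0.0135] zp90 0.0162 rect [772.  16.] [50. 15.] 87.2 top [773.  21.] [40. 15.] 89.9
scene px [242. 327.] 40 mean [ 0.7729 -0.1628  0.0225] zp90
[... 1060 characters left out ...]
6.] [31. 30.] 49.3 top [454.  86.] [31. 30.] 49.3
wrist px [304. 128.] 143 mean [ 0.445  -0.0706  0.0215] zp90 0.0317 rect [441. -75.] [61. 30.] 38.0 top [441. -74.] [60. 29.] 36.4
wrist px [468. 155.] 581 mean [0.6256 0.0852 0.0204] zp90 0.0243 rect [630.  85.] [42. 28.] 82.5 top [629.  86.] [42. 21.] 82.2
wrist px [392. 185.] 499 mean [ 0.5953 -0.0244  0.0203] zp90 0.0242 rect [598. -25.] [27. 43.] 30.8 top [598. -24.] [21. 43.] 30.3
wrist px [475. 242.] 222 mean [0.7715 0.0224 0.0124] zp90 0.0145 rect [771.  20.] [17. 43.] 0.5 top [771.  23.] [17. 38.] 0.3
wrist px [389. 283.] 742 mean [ 0.748  -0.1371  0.0186] zp90 0.0258 rect [ 750. -138.] [44. 75.] 14.9 top [ 756. -139.] [32. 59.] 14.9
```

View pics/side11.png

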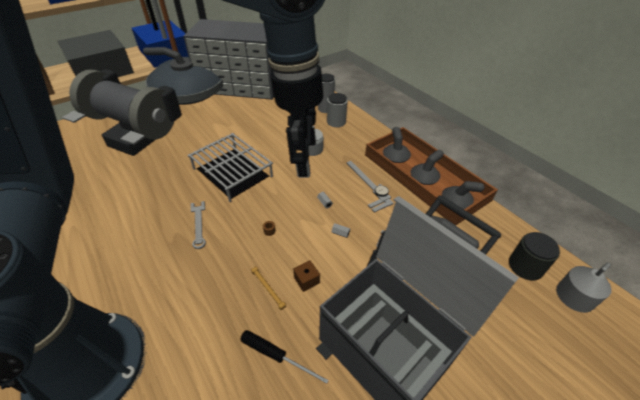

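View pics/wrist11.png

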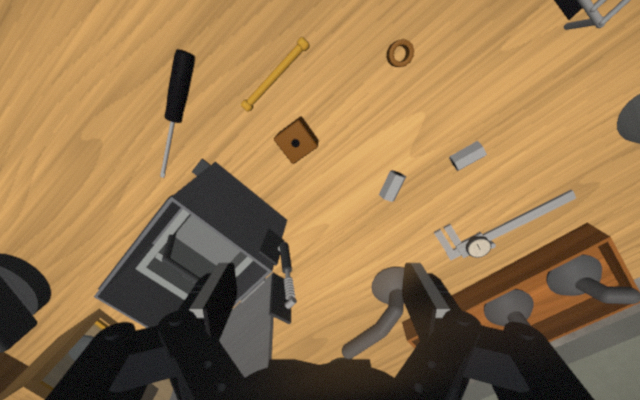

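Pail is down and upright. Nut 1 is now at (0.598, -0.026), nut 2 at (0.630, 0.085) and the bush at (0.4545, 0.085). Going to nut 1.

Request:
{"method": "jog_arm", "body": {"motion": [[2.5,0.7,0,-4,0],[2.5,0.7,0,-4,0],[2.5,0.7,0,-4,0],[2.5,0.7,0,-4,0],[1.5,0.4,0,-2,0],[0,0,0,0,0]], "squeeze": 60}}

```text
t: 19.72
tcp_pos: [0.6026, -0.0343, 0.3079]
tool_rot: [0.492, 0.869, -0.044, 0.034]
force: [0.4, -0.2, 0.7]
finger_gap: 0.997
```

Request:
{"method": "jog_arm", "body": {"motion": [[0,0,-3,0,0],[0,0,-3,0,0],[0,0,-3,0,0],[0,0,-3,0,0],[0,0,-3,0,0],[0,0,-3,0,0],[0,0,-2,0,0],[0,0,0,0,0]]}}

```text
t: 20.38
tcp_pos: [0.6017, -0.0479, 0.1031]
tool_rot: [0.489, 0.87, -0.045, 0.038]
force: [-0.6, -0.2, 0.1]
finger_gap: 1.002
```

```bash
cat >> h.py <<'E'
def lean():
    s=say();print("lean",R.from_quat(s["tool_rot"]).as_matrix()[:2,2].round(3))
E
python3 - <<'E'
from h import *
lean()
E
```

```text
t20.38 tcp [ 0.6017 -0.0479  0.1031] rotvec yaw jaw-dir 31.2 F [-0.6 -0.2  0.1] gap 1.002 q [-0.21  0.66  1.62 -0.15  0.82 -0.66]
lean [ 0.022 -0.116]
```

Request:
{"method": "jog_arm", "body": {"motion": [[-0.3,2.1,-1,0,0],[0,0.1,-2,0,0],[0,0.1,-2,0,0],[0,0.1,-2,0,0],[0,0.1,-1,0,0],[0,0,0,0,0]]}}

```text
t: 20.88
tcp_pos: [0.6005, -0.0306, 0.026]
tool_rot: [0.489, 0.87, -0.046, 0.042]
force: [-0.3, -0.5, 0.4]
finger_gap: 1.003
```

Request:
{"method": "jog_arm", "body": {"motion": [[-0.3,0.4,-0.8,0,0],[0,0.1,-0.8,0,0],[0,0,-0.2,0,255],[0,0,0,0,255],[0,0,0,0,255],[0,0,0,0,255],[0,0,0,0,255],[0,0,0,0,255]]}}

```text
t: 21.55
tcp_pos: [0.6011, -0.0274, 0.0126]
tool_rot: [0.489, 0.87, -0.044, 0.046]
force: [-0.0, 0.3, 0.1]
finger_gap: 0.274
```

```bash
python3 - <<'E'
from h import *
lean()
d=snapshot("wrist");cv2.imwrite("pics/w12.png",d["img"][:,:,::-1])
E
```

```text
t21.55 tcp [ 0.6011 -0.0274  0.0126] rotvec yaw jaw-dir 31.2 F [-0.   0.3  0.1] gap 0.274 q [-0.17  0.8   1.66 -0.19  0.63 -0.57]
lean [ 0.037 -0.122]
```

View pics/w12.png

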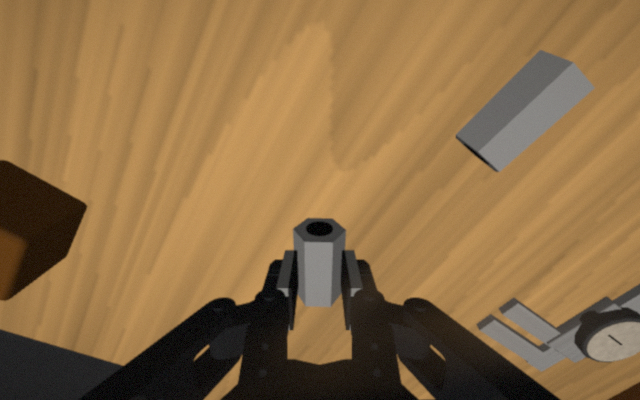

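Request:
{"method": "jog_arm", "body": {"motion": [[0,0,1,0,255],[0,0,2.5,0,255],[-1,0,3,-2,255],[-2,-0.5,3,-3,255],[-2.5,-1,3,-3,255],[-2.5,-2,3,-3,255],[-2,-3,3,-3,255],[-1.5,-3,3,-3,255],[-1,-3,1,-3,255],[0,-3,0,-3,255]]}}

```text
t: 22.43
tcp_pos: [0.4726, -0.1719, 0.2399]
tool_rot: [0.655, 0.753, -0.051, 0.035]
force: [0.5, 0.3, -1.1]
finger_gap: 0.273
```

```bash
python3 - <<'E'
from h import *
lean()
E
```

```text
t22.43 tcp [ 0.4726 -0.1719  0.2399] rotvec yaw jaw-dir 7.8 F [ 0.5  0.3 -1.1] gap 0.273 q [-0.5   0.35  1.74 -0.14  1.01 -0.57]
lean [-0.015 -0.123]
```

Request:
{"method": "jog_arm", "body": {"motion": [[0.2,-3,0,-1,255],[0.2,-3,0,0,255],[0,-2.5,0,0,255],[0,-0.5,0,0,255],[0,0,0,0,255]]}}

```text
t: 22.85
tcp_pos: [0.4751, -0.2719, 0.2471]
tool_rot: [0.665, 0.744, -0.052, 0.04]
force: [0.7, 0.2, -1.4]
finger_gap: 0.271
```

```bash
python3 - <<'E'
from h import *
lean()
d=snapshot("wrist");cv2.imwrite("pics/w13.png",d["img"][:,:,::-1])
d=snapshot("side");cv2.imwrite("pics/sd13.png",cv2.resize(d["img"][170:400,280:520,::-1],None,fx=2.5,fy=2.5))
W=cloud(d).reshape(-1,3);w=W[(W[:,2]>.06)&(W[:,2]<.09)&(abs(W[:,0]-.4825)<.08)&(abs(W[:,1]+.31)<.12)]
E
```

```text
t22.85 tcp [ 0.4751 -0.2719  0.2471] rotvec yaw jaw-dir 6.3 F [ 0.7  0.2 -1.4] gap 0.271 q [-0.66  0.39  1.65 -0.13  1.04 -0.72]
lean [-0.009 -0.13 ]
```

View pics/sd13.png

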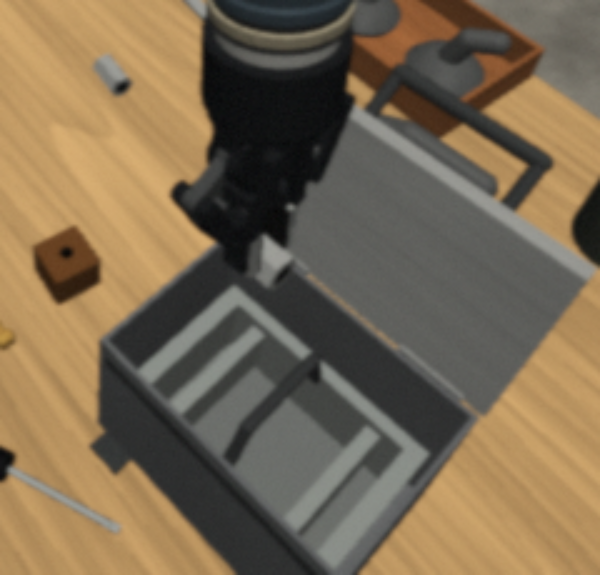

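View pics/w13.png

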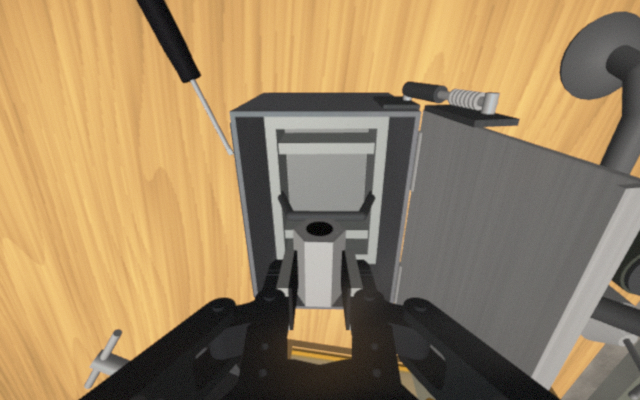

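```bash
python3 -c "
from h import *
W=cloud(snapshot('side')).reshape(-1,3)
e=np.array([np.cos(np.radians(6.55)),np.sin(np.radians(6.55))]);f=np.array([-e[1],e[0]])
p=W[:,:2]-[.4825,-.3103];a=p@e;b=p@f;z=W[:,2]
for i in np.arange(-.12,.12,.004):
    k=(a>-.02)&(a<.02)&(b>=i)&(b<i+.004)&(z<.2)
    if k.sum()>3: print(round(i,3),np.percentile(z[k],[5,25,50,75,95]).round(3),k.sum())
d=snapshot('side');cv2.imwrite('pics/sd14.png',cv2.resize(d['img'][280:400,310:480,::-1],None,fx=4.5,fy=4.5))
"
```

```text
-0.12 [-0.003 -0.001 -0.     0.001  0.002] 24
-0.116 [-0.002 -0.001 -0.001  0.     0.001] 28
-0.112 [-0.001 -0.     0.     0.001  0.002] 34
-0.108 [-0.001  0.049  0.12   0.14   0.141] 99
-0.104 [0.138 0.139 0.139 0.14  0.141] 27
-0.1 [0.003 0.004 0.004 0.005 0.006] 29
-0.096 [0.002 0.004 0.073 0.074 0.076] 88
-0.092 [0.072 0.073 0.074 0.075 0.076] 58
-0.088 [0.073 0.073 0.074 0.075 0.076] 59
-0.084 [0.072 0.073 0.074 0.075 0.075] 41
-0.08 [0.007 0.007 0.008 0.009 0.01 ] 15
-0.076 [0.007 0.008 0.009 0.009 0.01 ] 49
-0.072 [0.007 0.008 0.009 0.01  0.01 ] 48
-0.068 [0.006 0.007 0.008 0.01  0.011] 47
-0.064 [0.008 0.028 0.057 0.064 0.065] 107
-0.06 [0.062 0.063 0.064 0.065 0.065] 54
-0.056 [0.062 0.063 0.064 0.065 0.066] 52
-0.052 [0.063 0.064 0.064 0.065 0.065] 7
-0.048 [0.007 0.008 0.009 0.009 0.01 ] 20
-0.044 [0.007 0.008 0.009 0.009 0.011] 47
-0.04 [0.006 0.007 0.008 0.009 0.01 ] 44
-0.036 [0.007 0.008 0.008 0.009 0.01 ] 43
-0.032 [0.007 0.008 0.008 0.009 0.01 ] 46
-0.028 [0.007 0.008 0.008 0.009 0.011] 43
-0.024 [0.006 0.008 0.009 0.009 0.011] 47
-0.02 [0.006 0.008 0.009 0.009 0.01 
[... 330 characters left out ...]
 ] 8
0.02 [0.006 0.008 0.009 0.009 0.01 ] 22
0.024 [0.007 0.008 0.009 0.01  0.01 ] 40
0.028 [0.008 0.008 0.009 0.009 0.01 ] 37
0.032 [0.007 0.008 0.009 0.01  0.011] 35
0.036 [0.006 0.008 0.008 0.009 0.011] 42
0.04 [0.007 0.008 0.009 0.01  0.01 ] 37
0.044 [0.007 0.018 0.037 0.053 0.064] 161
0.048 [0.063 0.063 0.064 0.064 0.066] 38
0.052 [0.062 0.063 0.064 0.065 0.066] 41
0.056 [0.062 0.063 0.064 0.065 0.066] 27
0.072 [0.008 0.013 0.041 0.059 0.073] 106
0.076 [0.011 0.028 0.05  0.073 0.075] 128
0.08 [0.072 0.073 0.074 0.074 0.075] 37
0.084 [0.072 0.073 0.074 0.075 0.075] 40
0.088 [0.073 0.073 0.074 0.074 0.075] 23
0.096 [0.052 0.073 0.096 0.12  0.138] 274
0.1 [0.053 0.09  0.129 0.14  0.141] 79
```

View pics/sd14.png

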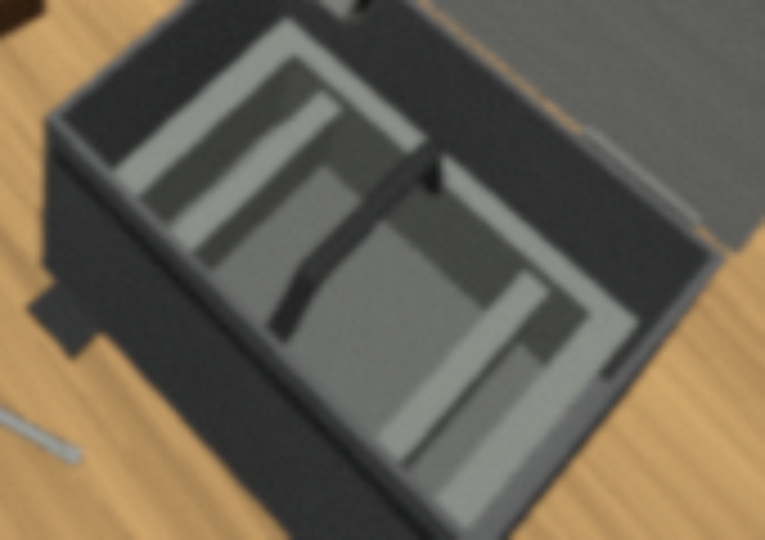

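The pail has two raised cross ribs, at about ±53 mm along its length with tops at 64 mm. I'll place pieces in the middle bay beside the hoop.

Request:
{"method": "jog_arm", "body": {"motion": [[0.5,-1.2,0,0,255],[0,0,-2,0,255],[0,0,-2,0,255],[0,0.1,-2,0,255],[0,0.1,-2,0,255],[0,0,-1,0,255],[0,0,0,0,255]]}}

```text
t: 23.63
tcp_pos: [0.4854, -0.2762, 0.155]
tool_rot: [0.659, 0.749, -0.051, 0.043]
force: [-0.9, 0.1, -1.1]
finger_gap: 0.276
```

```bash
cat >> h.py <<'E'
def binpos():
    s=sense();p=np.array(s["tcp_pos"][:2])-[.4825,-.3103];c,q=np.cos(np.radians(6.55)),np.sin(np.radians(6.55))
    print("bin a,b",round(p@[c,q],4),round(p@[-q,c],4))
E
python3 - <<'E'
from h import *
lean();binpos()
d=snapshot("wrist");cv2.imwrite("pics/w15.png",d["img"][:,:,::-1])
E
```

```text
t23.63 tcp [ 0.4854 -0.2762  0.155 ] rotvec yaw jaw-dir 7.2 F [-0.9  0.1 -1.1] gap 0.276 q [-0.66  0.53  1.72 -0.15  0.82 -0.69]
lean [-0.003 -0.132]
bin a,b 0.0067 0.0335
```

View pics/w15.png

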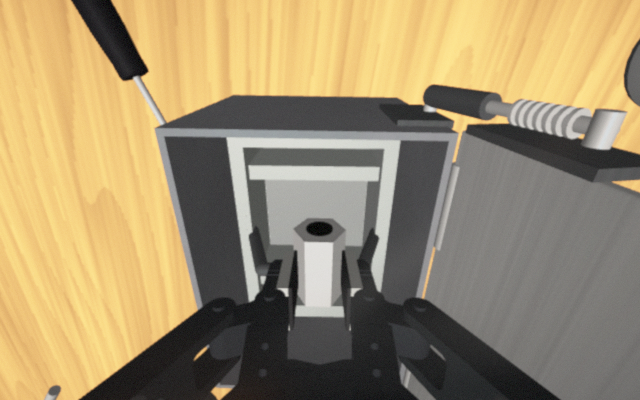

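Request:
{"method": "jog_arm", "body": {"motion": [[-0.4,-0.7,0,0,255],[-0.1,-0.2,-1,0,255],[0,0,-1,0,255],[0,0.1,-1,0,255],[0,0.1,-1,0,255],[0,0,-1,0,255],[0,0,0,0,255]]}}

```text
t: 24.27
tcp_pos: [0.4837, -0.2871, 0.106]
tool_rot: [0.659, 0.749, -0.051, 0.049]
force: [-0.0, 0.0, -1.0]
finger_gap: 0.272
```

```bash
python3 - <<'E'
from h import *
lean();binpos()
E
```

```text
t24.27 tcp [ 0.4837 -0.2871  0.106 ] rotvec yaw jaw-dir 7.3 F [-0.  0. -1.] gap 0.272 q [-0.68  0.6   1.76 -0.16  0.7  -0.68]
lean [ 0.006 -0.14 ]
bin a,b 0.0038 0.0229
```

Request:
{"method": "jog_arm", "body": {"motion": [[0,0.1,-1,0,255],[0,0.1,-0.8,0,255],[0,-0.3,-0.3,0,255],[0,-0.3,-0.5,0,255],[0,0,-0.8,0,255],[0,0,-0.2,0,255],[0,0,0,0,255]]}}

```text
t: 24.85
tcp_pos: [0.4845, -0.2927, 0.0665]
tool_rot: [0.659, 0.749, -0.051, 0.05]
force: [0.2, 0.7, -1.4]
finger_gap: 0.275
```

```bash
python3 - <<'E'
from h import *
lean();binpos()
E
```

```text
t24.85 tcp [ 0.4845 -0.2927  0.0665] rotvec yaw jaw-dir 7.3 F [ 0.2  0.7 -1.4] gap 0.275 q [-0.69  0.67  1.77 -0.18  0.61 -0.67]
lean [ 0.008 -0.141]
bin a,b 0.004 0.0173
```

Release, then retreat the same way.

Request:
{"method": "jog_arm", "body": {"motion": [[0,0,0,0,150],[0,0,0,0,150],[0,0,0,0,150],[0,0.2,1,0,150],[0,0.3,2,0,150],[0,0,3,0,150],[0,0,4,0,150],[0,0,4,0,150],[0,1,4,0,100],[0,2,3,0,50]]}}

```text
t: 25.68
tcp_pos: [0.4803, -0.2555, 0.2821]
tool_rot: [0.66, 0.748, -0.051, 0.045]
force: [1.4, 0.3, 0.0]
finger_gap: 0.682
```

```bash
python3 - <<'E'
from h import *
lean();binpos()
d=snapshot("wrist");cv2.imwrite("pics/w16.png",d["img"][:,:,::-1])
d=snapshot('side');cv2.imwrite('pics/sd16.png',cv2.resize(d['img'][280:400,310:480,::-1],None,fx=4.5,fy=4.5))
E
```

```text
t25.68 tcp [ 0.4803 -0.2555  0.2821] rotvec yaw jaw-dir 7.1 F [1.4 0.3 0. ] gap 0.682 q [-0.63  0.34  1.62 -0.12  1.11 -0.71]
lean [ 0.    -0.135]
bin a,b 0.0041 0.0547
```

View pics/sd16.png

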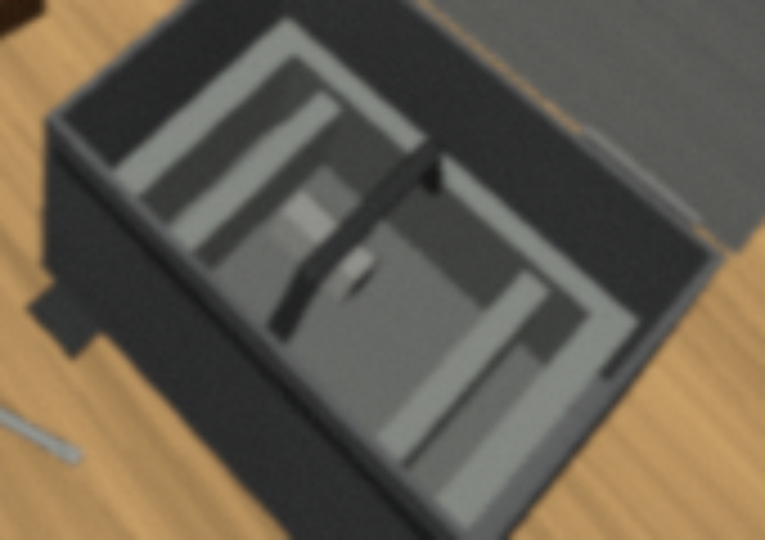

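View pics/w16.png

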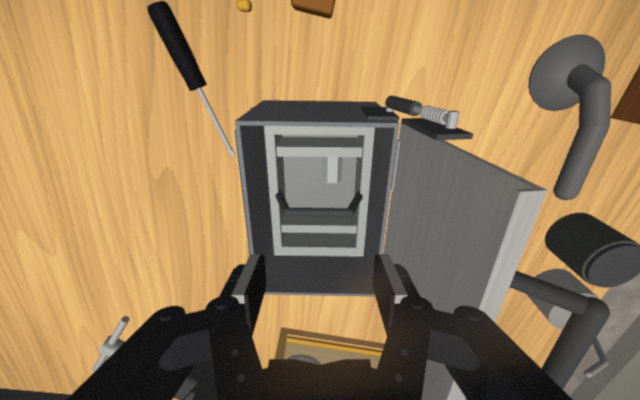

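Nut 1 lies on the pail floor at (330,240). Next is nut 2.

Request:
{"method": "jog_arm", "body": {"motion": [[0,3.5,0,-2,0],[0,3.5,0,-2,0],[1,3.5,0,-2,0],[2,3.5,0,-2,0],[2,3.5,0,-2,0],[2,3.5,-1,-2,0],[2,3.5,-1,-1,0],[2,3.5,-1,0,0],[2,3.5,-1,0,0],[2,3,-1,0,0]]}}

```text
t: 26.62
tcp_pos: [0.6284, 0.0967, 0.2441]
tool_rot: [0.746, 0.662, -0.055, 0.05]
force: [-0.1, -1.7, 0.7]
finger_gap: 1.001
```

```bash
python3 - <<'E'
from h import *
lean()
blobs("wrist");blobs("scene")
E
```

```text
t26.62 tcp [0.6284 0.0967 0.2441] rotvec yaw jaw-dir -6.9 F [-0.1 -1.7  0.7] gap 1.001 q [ 0.05  0.55  1.36 -0.15  1.26  0.22]
lean [-0.015 -0.147]
wrist px [107.  38.] 104 mean [0.4217 0.2381 0.0197] zp90 0.0304 rect [422. 239.] [7. 4.] 74.9 top [421. 237.] [5. 2.] 42.0
wrist px [322. 153.] 781 mean [0.6309 0.0877 0.0203] zp90 0.0244 rect [630.  86.] [43. 27.] 84.5 top [631.  86.] [42. 21.] 82.7
wrist px [187. 169.] 537 mean [0.457  0.0878 0.0197] zp90 0.0243 rect [456.  87.] [31. 31.] 19.3 top [456.  87.] [30. 31.] 19.3
wrist px [433. 185.] 304 mean [0.7725 0.0234 0.0127] zp90 0.0149 rect [772.  19.] [47. 16.] 90.0 top [772.  24.] [16. 37.] 0.7
wrist px [163. 258.] 599 mean [ 0.37   -0.0516  0.0121] zp90 0.0150 rect [370. -56.] [ 15. 123.] 1.7 top [370. -56.] [ 15. 123.] 1.7
wrist px [425. 261.] 295 mean [ 0.7675 -0.1032  0.0152] zp90 0.0229 rect [ 765. -102.] [26. 39.] 69.9 top [ 771. -111.] [17. 21.] 6.8
wrist px [218. 265.] 256 mean [ 0.4522 -0.0705  0.0176] zp90 0.0303 rect [463. -77.] [31. 61.] 42.2 top [441. -65.] [ 2. 20.] 83.2
wrist px [402. 274.] 76 mean [ 0.7331 -0.13    
[... 302 characters left out ...]
.] [33. 61.] 35.8 top [464. -80.] [31. 60.] 37.2
scene px [354. 220.] 137 mean [0.459  0.0856 0.0195] zp90 0.0257 rect [457.  86.] [30. 32.] 54.1 top [457.  86.] [29. 32.] 54.1
scene px [359. 272.] 207 mean [0.6366 0.0838 0.0211] zp90 0.0259 rect [635.  85.] [43. 24.] 86.0 top [632.  85.] [42. 22.] 78.3
scene px [266. 322.] 288 mean [ 0.7611 -0.1155  0.0208] zp90 0.0273 rect [ 756. -117.] [59. 39.] 19.2 top [ 761. -122.] [44. 25.] 17.3
scene px [332. 327.] 122 mean [0.7722 0.0162 0.0129] zp90 0.0160 rect [773.  16.] [52. 20.] 68.9 top [773.  22.] [15. 38.] 0.1
scene px [242. 327.] 41 mean [ 0.7728 -0.1627  0.0223] zp90 0.0262 rect [ 771. -161.] [18. 15.] 84.3 top [ 772. -161.] [19. 11.] 76.1
```

Request:
{"method": "jog_arm", "body": {"motion": [[0.1,0,-3,0,0],[0.1,0,-3,0,0],[0,0,-3,0,0],[0,0,-3,0,0],[0,0,-3,0,0],[0,0,-2.5,0,0],[0,0,-2,0,0],[0,0,0,0,0]]}}

```text
t: 27.38
tcp_pos: [0.6284, 0.0977, 0.043]
tool_rot: [0.743, 0.665, -0.053, 0.051]
force: [-0.2, -0.7, 0.6]
finger_gap: 1.001
```

Request:
{"method": "jog_arm", "body": {"motion": [[0.2,-1.2,0,0,0],[0,0,-1.3,0,0],[0,0,-1.2,0,0],[0,0,-0.8,0,0],[0,0,0,0,0]]}}

```text
t: 27.8
tcp_pos: [0.6325, 0.082, 0.0118]
tool_rot: [0.744, 0.664, -0.052, 0.053]
force: [0.4, -0.1, -0.6]
finger_gap: 1.003
```

Request:
{"method": "jog_arm", "body": {"motion": [[-0.2,0.3,-0.2,0,150],[0,0,-0.1,0,255],[0,0,0,0,255],[0,0,0,0,255],[0,0,0,0,255],[0,0,0,0,255]]}}

```text
t: 28.3
tcp_pos: [0.632, 0.0862, 0.0107]
tool_rot: [0.743, 0.665, -0.05, 0.055]
force: [-0.5, -0.7, -0.3]
finger_gap: 0.282
```

```bash
python3 - <<'E'
from h import *
lean()
d=snapshot("wrist");cv2.imwrite("pics/w17.png",d["img"][200:,150:500,::-1])
E
```

```text
t28.30 tcp [0.632  0.0862 0.0107] rotvec yaw jaw-dir -6.3 F [-0.5 -0.7 -0.3] gap 0.282 q [ 0.03  0.85  1.51 -0.21  0.8   0.29]
lean [-0.001 -0.148]
```

View pics/w17.png

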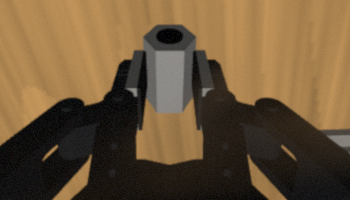

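Request:
{"method": "jog_arm", "body": {"motion": [[0,0,1,0,255],[0,0,2.5,0,255],[-2,0,3,2,255],[-2,-0.5,3,3,255],[-2.5,-1,3,3,255],[-2.5,-2,3,3,255],[-2,-3.5,3,2,255],[-2,-3.5,3,0,255],[-1,-3.5,1,0,255],[-1,-3.5,0,0,255]]}}

```text
t: 29.18
tcp_pos: [0.485, -0.0732, 0.2328]
tool_rot: [0.654, 0.753, -0.042, 0.063]
force: [1.7, -0.4, -0.8]
finger_gap: 0.285
```

Request:
{"method": "jog_arm", "body": {"motion": [[0,-3.5,0,0,255],[0,-3.5,0,0,255],[0,-3.5,0,0,255],[0,-3.5,0,0,255],[0,-2,0,0,255],[0,0,0,0,255]]}}

```text
t: 29.68
tcp_pos: [0.4802, -0.2459, 0.241]
tool_rot: [0.656, 0.751, -0.042, 0.069]
force: [0.8, -0.1, -0.9]
finger_gap: 0.286
```

```bash
python3 - <<'E'
from h import *
lean();binpos()
W=cloud(snapshot('side')).reshape(-1,3)
e=np.array([np.cos(np.radians(6.55)),np.sin(np.radians(6.55))]);f=np.array([-e[1],e[0]])
p=W[:,:2]-[.4825,-.3103];a=p@e;b=p@f;z=W[:,2]
k=(abs(a)<.046)&(b>-.045)&(b<.042)&(z>.022)&(z<.05)
print(cv2.minAreaRect(np.stack([a[k],b[k]],1).astype(np.float32)*1000),k.sum(),np.percentile(z[k],[5,50,95]))
E
```

```text
t29.68 tcp [ 0.4802 -0.2459  0.241 ] rotvec yaw jaw-dir 7.8 F [ 0.8 -0.1 -0.9] gap 0.286 q [-0.63  0.36  1.72 -0.12  0.94 -0.7 ]
lean [ 0.048 -0.154]
bin a,b 0.005 0.0642
((16.621736526489258, 18.950130462646484), (23.872608184814453, 41.99673080444336), 1.1878269910812378) 196 [0.02322054 0.03074424 0.0335425 ]
```

Request:
{"method": "jog_arm", "body": {"motion": [[-0.8,-2,0,0,255],[-0.8,-1.5,-1,0,255],[0,0,-2,0,255],[0,0,-2,0,255],[0,0,-2,0,255],[0,0,-1.5,0,255],[0,0,0,0,255]]}}

```text
t: 30.32
tcp_pos: [0.4625, -0.2712, 0.1569]
tool_rot: [0.654, 0.752, -0.04, 0.068]
force: [-0.2, 0.0, -0.8]
finger_gap: 0.288
```

```bash
python3 - <<'E'
from h import *
lean();binpos()
E
```

```text
t30.32 tcp [ 0.4625 -0.2712  0.1569] rotvec yaw jaw-dir 8.1 F [-0.2  0.  -0.8] gap 0.288 q [-0.69  0.48  1.82 -0.13  0.71 -0.74]
lean [ 0.05  -0.149]
bin a,b -0.0154 0.0411
```

Request:
{"method": "jog_arm", "body": {"motion": [[0.1,-0.9,0,-1,255],[0.1,-0.5,-1,0,255],[0,0,-1,0,255],[0,0,-1,0,255],[0,0.1,-1,0,255],[0,0,-1,0,255],[0,0,0,0,255]]}}

```text
t: 30.9
tcp_pos: [0.4682, -0.2844, 0.1077]
tool_rot: [0.66, 0.747, -0.04, 0.072]
force: [-0.2, -0.5, -1.7]
finger_gap: 0.284
```

```bash
python3 - <<'E'
from h import *
lean();binpos()
E
```

```text
t30.90 tcp [ 0.4682 -0.2844  0.1077] rotvec yaw jaw-dir 7.2 F [-0.2 -0.5 -1.7] gap 0.284 q [-0.7   0.58  1.83 -0.15  0.6  -0.71]
lean [ 0.055 -0.155]
bin a,b -0.0113 0.0273
```

Request:
{"method": "jog_arm", "body": {"motion": [[-0.2,0,-1,0,255],[-0.2,0,-0.8,0,255],[0,-0.5,-0.3,0,255],[0,-0.4,-0.5,0,255],[0,0,-0.8,0,255],[0,0,-0.2,0,255],[0,0,0,0,255]]}}

```text
t: 31.48
tcp_pos: [0.4676, -0.2973, 0.0718]
tool_rot: [0.66, 0.746, -0.04, 0.077]
force: [1.0, 0.5, -0.6]
finger_gap: 0.289
```

```bash
python3 - <<'E'
from h import *
lean();binpos()
E
```

```text
t31.48 tcp [ 0.4676 -0.2973  0.0718] rotvec yaw jaw-dir 7.2 F [ 1.   0.5 -0.6] gap 0.289 q [-0.73  0.64  1.84 -0.16  0.51 -0.71]
lean [ 0.062 -0.16 ]
bin a,b -0.0134 0.0147
```

Request:
{"method": "jog_arm", "body": {"motion": [[0,0,0,0,160],[0,0,0,0,160],[0,0,0,0,160],[0,0.3,1,0,160],[0,0.4,2,0,160],[0,0.2,3,0,160],[0,0,4,0,150],[0,0,4,0,150],[0,1,4,0,100],[0,2,3,0,50]]}}

```text
t: 32.32
tcp_pos: [0.4611, -0.2539, 0.2858]
tool_rot: [0.661, 0.746, -0.04, 0.068]
force: [0.6, 1.0, -0.2]
finger_gap: 0.677
```

```bash
python3 - <<'E'
from h import *
lean();binpos()
d=snapshot('side');cv2.imwrite('pics/sd18.png',cv2.resize(d['img'][280:400,310:480,::-1],None,fx=4.5,fy=4.5))
E
```

```text
t32.32 tcp [ 0.4611 -0.2539  0.2858] rotvec yaw jaw-dir 7.0 F [ 0.6  1.  -0.2] gap 0.677 q [-0.67  0.29  1.69 -0.1   1.04 -0.74]
lean [ 0.048 -0.15 ]
bin a,b -0.0148 0.0584
```

View pics/sd18.png

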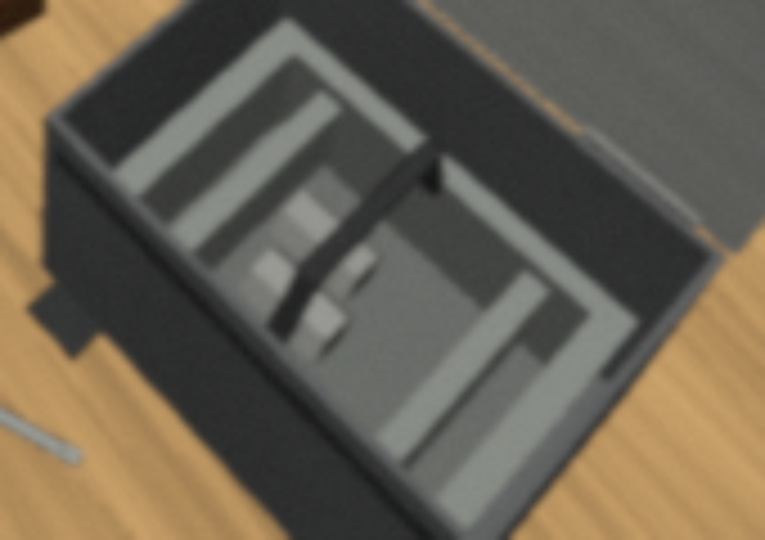

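Request:
{"method": "jog_arm", "body": {"motion": [[0,3.7,0,0,0],[0,3.7,0,0,0],[0,3.7,0,0,0],[0,3.7,0,0,0],[0,3.7,0,0,0],[0,3.7,-1,0,0],[0,3.7,-1,0,0],[0,3.7,-2,0,0],[0,3.5,-2,0,0],[0,1,-2,0,0]]}}

```text
t: 33.2
tcp_pos: [0.4602, 0.1001, 0.2276]
tool_rot: [0.663, 0.743, -0.033, 0.088]
force: [-0.5, -0.7, -0.4]
finger_gap: 1.001
```

```bash
python3 - <<'E'
from h import *
lean()
blobs("wrist")
E
```

```text
t33.20 tcp [0.4602 0.1001 0.2276] rotvec yaw jaw-dir 6.9 F [-0.5 -0.7 -0.4] gap 1.001 q [ 0.09  0.32  1.84 -0.22  0.92  0.1 ]
lean [ 0.087 -0.165]
wrist px [302. 155.] 508 mean [0.4544 0.0884 0.0205] zp90 0.0244 rect [454.  87.] [31. 30.] 1.7 top [454.  87.] [31. 30.] 5.7
wrist px [518. 215.] 276 mean [0.7718 0.0251 0.0126] zp90 0.0146 rect [772.  23.] [16. 38.] 0.0 top [772.  23.] [16. 38.] 0.0
wrist px [231. 236.] 530 mean [ 0.3683 -0.0418  0.0123] zp90 0.0147 rect [369. -55.] [ 13. 121.] 2.5 top [369. -55.] [ 13. 121.] 2.6
wrist px [290. 258.] 421 mean [ 0.4511 -0.0666  0.0214] zp90 0.0324 rect [443. -74.] [60. 29.] 34.7 top [446. -69.] [52. 22.] 24.9
wrist px [472. 293.] 1015 mean [ 0.755  -0.1219  0.019 ] zp90 0.0264 rect [ 754. -129.] [76. 51.] 85.7 top [ 761. -133.] [56. 35.] 79.8
```

Request:
{"method": "jog_arm", "body": {"motion": [[-0.3,-0.6,-3,0,0],[0,0,-3,0,0],[0,0,-3,0,0],[0,0,-3,0,0],[0,0,-3,0,0],[0,0,-2.5,0,0],[0,0,-1,0,0],[0,0,0,0,0]]}}

```text
t: 33.92
tcp_pos: [0.4537, 0.0931, 0.038]
tool_rot: [0.659, 0.746, -0.034, 0.088]
force: [-0.7, -0.3, -0.2]
finger_gap: 1.003
```

Request:
{"method": "jog_arm", "body": {"motion": [[0.2,-0.7,-0.8,0,0],[0,0,-1,0,0],[0,0,-0.7,0,0],[0,0,-0.3,0,0],[0,0,0,0,0]]}}

```text
t: 34.33
tcp_pos: [0.459, 0.0827, 0.0121]
tool_rot: [0.66, 0.745, -0.033, 0.091]
force: [0.7, -0.5, 0.6]
finger_gap: 1.001
```

Request:
{"method": "jog_arm", "body": {"motion": [[-0.3,0.3,0,0,100],[0,0,0,0,255],[0,0,0,0,255],[0,0,0,0,255],[0,0,0,0,255],[0,0,0,0,255],[0,0,0,0,255]]}}

```text
t: 34.92
tcp_pos: [0.4571, 0.0861, 0.0153]
tool_rot: [0.659, 0.745, -0.031, 0.093]
force: [-0.4, -0.6, -0.5]
finger_gap: 0.337
```

```bash
python3 - <<'E'
from h import *
lean()
d=snapshot("wrist");cv2.imwrite("pics/w19.png",d["img"][200:,150:500,::-1])
E
```

```text
t34.92 tcp [0.4571 0.0861 0.0153] rotvec yaw jaw-dir 7.4 F [-0.4 -0.6 -0.5] gap 0.337 q [ 0.06  0.73  2.02 -0.54  0.35  0.44]
lean [ 0.098 -0.169]
```

View pics/w19.png

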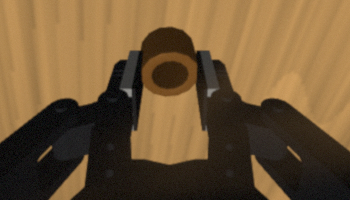

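Request:
{"method": "jog_arm", "body": {"motion": [[0,0,0,0,100],[0,0,0,0,50],[0,0,0,0,50]]}}

```text
t: 35.22
tcp_pos: [0.4573, 0.0861, 0.0152]
tool_rot: [0.659, 0.745, -0.031, 0.093]
force: [-0.4, 0.3, 0.2]
finger_gap: 0.751
```

```bash
python3 - <<'E'
from h import *
lean()
d=blobs("wrist");cv2.imwrite("pics/w20.png",d["img"][200:,150:500,::-1])
e=blobs("side")
E
```

```text
t35.22 tcp [0.4573 0.0861 0.0152] rotvec yaw jaw-dir 7.4 F [-0.4  0.3  0.2] gap 0.751 q [ 0.06  0.73  2.02 -0.54  0.35  0.44]
lean [ 0.098 -0.169]
wrist px [319. 264.] 2942 mean [0.4551 0.0899 0.0191] zp90 0.0241 rect [456.  87.] [32. 31.] 79.3 top [456.  87.] [32. 31.] 82.4
wrist px [247. 272.] 657 mean [0.419  0.0902 0.0279] zp90 0.0336 rect [421.  87.] [14. 24.] 43.7 top [421.  87.] [14. 24.] 43.7
wrist px [389. 269.] 388 mean [0.4887 0.0985 0.0301] zp90 0.0342 rect [488.  95.] [22. 14.] 60.5 top [488.  95.] [22. 14.] 60.5
wrist px [180. 390.] 297 mean [ 0.3696 -0.0428  0.0114] zp90 0.0133 rect [368. -45.] [10. 36.] 0.5 top [368. -45.] [10. 36.] 0.5
side px [379. 194.] 75 mean [0.7716 0.0146 0.0123] zp90 0.0159 rect [769.  14.] [54. 22.] 89.9 top [772.  17.] [16. 49.] 0.1
side px [269. 227.] 133 mean [0.4552 0.083  0.0186] zp90 0.0244 rect [457.  85.] [31. 30.] 54.5 top [456.  85.] [31. 28.] 59.7
side px [268. 288.] 267 mean [ 0.3677 -0.0631  0.0126] zp90 0.0151 rect [368. -59.] [ 15. 123.] 2.7 top [368. -58.] [ 13. 123.] 2.3
side px [306. 282.] 178 mean [ 0.4426 -0.105   0.0212] zp90 0.0326 rect [ 440. -101.] [31. 61.] 42.6 top [ 440. -102.] [30. 60.] 43.6
```

View pics/w20.png

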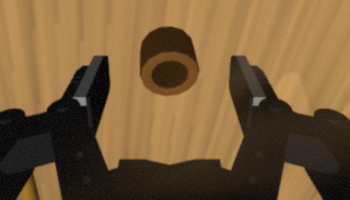

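Request:
{"method": "jog_arm", "body": {"motion": [[0,0,-0.6,0,100],[0,0,-0.2,0,255],[0,0,0,0,255],[0,0,0,0,255],[0,0,0,0,255],[0,0,0,0,255],[0,0,0,0,255]]}}

```text
t: 35.9
tcp_pos: [0.4575, 0.0863, 0.0071]
tool_rot: [0.659, 0.745, -0.031, 0.094]
force: [0.6, -0.8, 1.2]
finger_gap: 0.347
```

Request:
{"method": "jog_arm", "body": {"motion": [[0,0,1,0,255],[0,0,2.5,0,255],[0,-0.5,3,0,255],[0,-1,3,0,255],[0,-3,3,0,255],[0,-3.5,3,0,255],[0,-3.5,3,0,255],[0,-3.5,3,0,255],[0,-3.5,2,0,255],[0,-3.5,0,0,255]]}}

```text
t: 36.73
tcp_pos: [0.4517, -0.1251, 0.2382]
tool_rot: [0.654, 0.751, -0.034, 0.09]
force: [0.4, 0.8, -0.7]
finger_gap: 0.352
```

```bash
python3 - <<'E'
from h import *
lean();binpos()
d=snapshot("wrist");cv2.imwrite("pics/w21.png",d["img"][200:,150:500,::-1])
E
```

```text
t36.73 tcp [ 0.4517 -0.1251  0.2382] rotvec yaw jaw-dir 8.2 F [ 0.4  0.8 -0.7] gap 0.352 q [-0.44  0.27  1.89 -0.15  0.83 -0.48]
lean [ 0.09  -0.168]
bin a,b -0.0094 0.1875
```

View pics/w21.png

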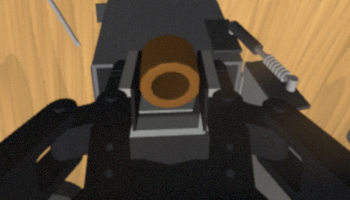

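Request:
{"method": "jog_arm", "body": {"motion": [[0.5,-3.5,0,0,255],[0.6,-3.5,0,0,255],[0.6,-3.5,0,0,255],[0.6,-3,0,0,255],[0.5,-1.5,0,0,255],[0,0,-2,0,255],[0,0,-2,0,255],[0,0,-2,0,255],[0,0,-1,0,255],[0,0,0,0,255]]}}

```text
t: 37.62
tcp_pos: [0.4752, -0.2893, 0.1607]
tool_rot: [0.66, 0.745, -0.036, 0.087]
force: [-0.0, -0.5, 0.2]
finger_gap: 0.354
```

```bash
python3 - <<'E'
from h import *
lean();binpos()
E
```

```text
t37.62 tcp [ 0.4752 -0.2893  0.1607] rotvec yaw jaw-dir 7.3 F [-0.  -0.5  0.2] gap 0.354 q [-0.71  0.49  1.79 -0.12  0.69 -0.74]
lean [ 0.082 -0.17 ]
bin a,b -0.0049 0.0217
```

Request:
{"method": "jog_arm", "body": {"motion": [[0.2,0.6,0,0,255],[0.1,0.1,-1,0,255],[0,0.1,-1,0,255],[0,0.1,-1,0,255],[0,0.1,-1,0,255],[0,0,-1,0,255],[0,0,0,0,255]]}}

```text
t: 38.2
tcp_pos: [0.48, -0.2762, 0.1092]
tool_rot: [0.659, 0.746, -0.036, 0.089]
force: [-0.3, 0.5, -0.8]
finger_gap: 0.348
```

```bash
python3 - <<'E'
from h import *
lean();binpos()
E
```

```text
t38.20 tcp [ 0.48   -0.2762  0.1092] rotvec yaw jaw-dir 7.4 F [-0.3  0.5 -0.8] gap 0.348 q [-0.68  0.57  1.84 -0.15  0.56 -0.68]
lean [ 0.085 -0.171]
bin a,b 0.0014 0.0341
```

Request:
{"method": "jog_arm", "body": {"motion": [[0,-0.5,-0.5,0,255],[0,-0.4,-0.8,0,255],[0,-0.2,-0.8,0,255],[0,0,-0.4,0,255],[0,0,0,0,255]]}}

```text
t: 38.62
tcp_pos: [0.482, -0.2888, 0.0838]
tool_rot: [0.659, 0.746, -0.036, 0.091]
force: [-0.9, -0.2, -1.2]
finger_gap: 0.344
```

```bash
python3 - <<'E'
from h import *
lean();binpos()
E
```

```text
t38.62 tcp [ 0.482  -0.2888  0.0838] rotvec yaw jaw-dir 7.5 F [-0.9 -0.2 -1.2] gap 0.344 q [-0.7   0.62  1.84 -0.16  0.5  -0.69]
lean [ 0.089 -0.174]
bin a,b 0.002 0.0214
```

Request:
{"method": "jog_arm", "body": {"motion": [[0,0,0,0,130],[0,0,0,0,130],[0,0,0,0,130],[0,0.3,1,0,130],[0,0.4,2,0,130],[0,0.2,3,0,130],[0,0,4,0,130],[0,0,4,0,130],[0,1,4,0,100],[0,2,3,0,100]]}}

```text
t: 39.45
tcp_pos: [0.4773, -0.2469, 0.2988]
tool_rot: [0.66, 0.746, -0.036, 0.086]
force: [0.6, -0.5, 0.3]
finger_gap: 0.608
```

```bash
python3 - <<'E'
from h import *
lean();binpos()
d=snapshot('side');cv2.imwrite('pics/sd22.png',cv2.resize(d['img'][280:400,310:480,::-1],None,fx=4.5,fy=4.5))
cv2.imwrite('pics/sd22f.png',d['img'][:,:,::-1])
W=cloud(d).reshape(-1,3)
e=np.array([np.cos(np.radians(6.55)),np.sin(np.radians(6.55))]);f=np.array([-e[1],e[0]])
p=W[:,:2]-[.4825,-.3103];a=p@e;b=p@f;z=W[:,2]
k=(abs(a)<.046)&(b>-.045)&(b<.042)&(z>.04)&(z<.1);print(a[k].mean(),b[k].mean(),np.percentile(z[k],[5,50,95]),k.sum())
E
```

```text
t39.45 tcp [ 0.4773 -0.2469  0.2988] rotvec yaw jaw-dir 7.3 F [ 0.6 -0.5  0.3] gap 0.608 q [-0.64  0.27  1.67 -0.1   1.03 -0.71]
lean [ 0.08  -0.166]
bin a,b 0.0021 0.0636
-0.0032871901671084735 0.023822644416633197 [0.04220592 0.05509598 0.09276489] 187
```

View pics/sd22.png

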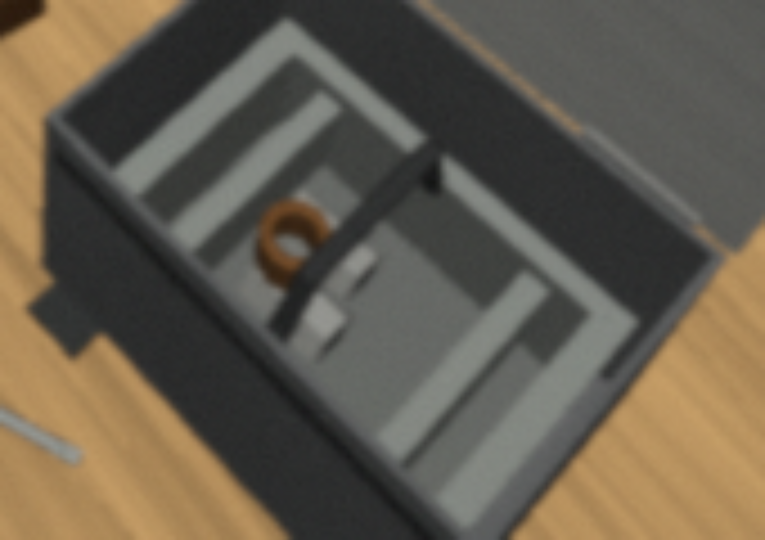

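View pics/sd22f.png

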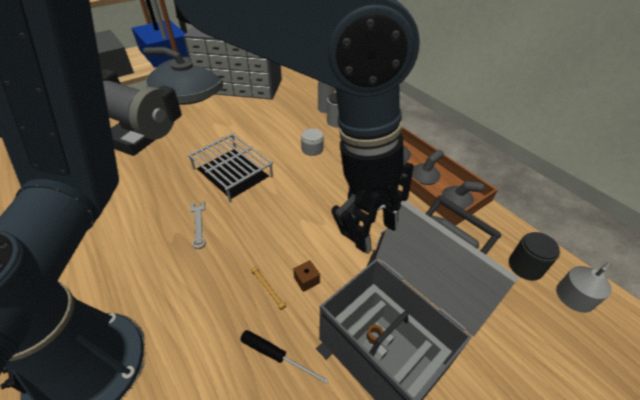

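All three fittings are in the pail, with the bush resting on the two nuts (top about 58 mm). Now for the flap: I'll move above the open bar.

Request:
{"method": "jog_arm", "body": {"motion": [[0,0,3,0,160],[1,0,3,0,160],[2,0,3,0,160],[2.5,-0.5,2,0,160],[2.5,-0.5,1,0,160],[2.5,-1,0,0,160],[2,-1,0,0,160],[1.5,-1,0,0,160],[0,0,0,0,160]], "squeeze": 60}}

```text
t: 40.25
tcp_pos: [0.6201, -0.2747, 0.4483]
tool_rot: [0.656, 0.748, -0.031, 0.101]
force: [0.2, 0.1, 0.1]
finger_gap: 0.377
```

```bash
python3 - <<'E'
from h import *
lean();binpos()
e=np.array([np.cos(np.radians(6.55)),np.sin(np.radians(6.55))]);f=np.array([-e[1],e[0]])
for n in("scene","side","wrist"):
    d=snapshot(n);W=cloud(d).reshape(-1,3);cv2.imwrite(f"pics/{n}23.png",d["img"][:,:,::-1])
    p=W[:,:2]-[.4825,-.3103];a=p@e;b=p@f;z=W[:,2]
    k=(a>.115)&(a<.17)&(abs(b)<.04)&(z>.285)&(z<.325)
    if k.sum()>5: print(n,k.sum(),"a",np.percentile(a[k],[2,50,98]).round(4),"z",np.percentile(z[k],[2,50,98]).round(4))
    k=(a>.115)&(a<.17)&(abs(b)<.08)&(z>.295)&(z<.325);print("b range",np.percentile(b[k],[1,99]) if k.sum()>5 else None)
E
```

```text
t40.25 tcp [ 0.6201 -0.2747  0.4483] rotvec yaw jaw-dir 8.0 F [0.2 0.1 0.1] gap 0.377 q [-0.54  0.38  1.11 -0.1   1.47 -0.67]
lean [ 0.11  -0.178]
bin a,b 0.1407 0.0196
scene 291 a [0.1351 0.1419 0.1453] z [0.3019 0.3093 0.3128]
b range [-0.05391091  0.05328047]
side 413 a [0.1308 0.1335 0.1409] z [0.3021 0.3094 0.3123]
b range [-0.05663235  0.05198067]
wrist 843 a [0.1316 0.1366 0.1427] z [0.3065 0.31   0.3119]
b range [-0.05240437  0.0543698 ]
```

View pics/wrist23.png

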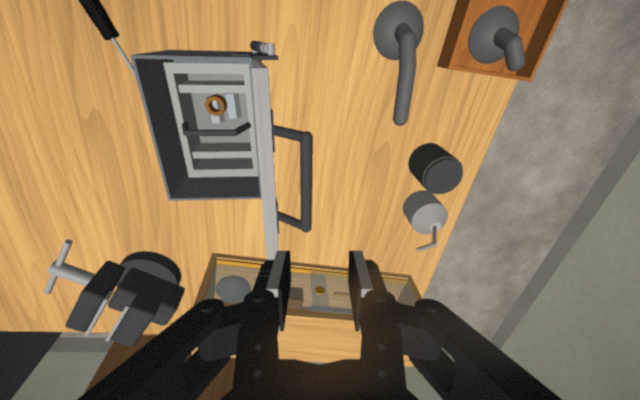

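Request:
{"method": "jog_arm", "body": {"motion": [[0,-1.8,-1,-1,160],[0,0,-3,0,160],[0,0,-3,0,160],[0,0,-2.5,0,160],[0,0,-1.5,0,160],[0,0,0,0,160]]}}

```text
t: 40.9
tcp_pos: [0.6098, -0.2918, 0.3367]
tool_rot: [0.664, 0.74, -0.033, 0.1]
force: [-0.4, -0.2, -0.9]
finger_gap: 0.372
```

```bash
python3 - <<'E'
from h import *
lean();binpos()
E
```

```text
t40.90 tcp [ 0.6098 -0.2918  0.3367] rotvec yaw jaw-dir 6.7 F [-0.4 -0.2 -0.9] gap 0.372 q [-0.57  0.44  1.31 -0.1   1.21 -0.65]
lean [ 0.105 -0.182]
bin a,b 0.1286 0.0039
```

Request:
{"method": "jog_arm", "body": {"motion": [[1.1,0.1,0,0,160],[0.1,0,-0.5,0,160],[0.1,0,-0.5,0,160],[0,0,0,0,160]]}}

```text
t: 41.23
tcp_pos: [0.623, -0.2922, 0.3283]
tool_rot: [0.665, 0.739, -0.033, 0.102]
force: [0.4, -0.4, -0.0]
finger_gap: 0.373
```

```bash
python3 - <<'E'
from h import *
lean();binpos()
d=snapshot("scene");cv2.imwrite("pics/sc24.png",cv2.resize(d["img"][60:280,80:340,::-1],None,fx=2.6,fy=2.6))
E
```

```text
t41.23 tcp [ 0.623  -0.2922  0.3283] rotvec yaw jaw-dir 6.6 F [ 0.4 -0.4 -0. ] gap 0.373 q [-0.56  0.46  1.29 -0.11  1.2  -0.63]
lean [ 0.107 -0.184]
bin a,b 0.1417 0.002
```

View pics/sc24.png

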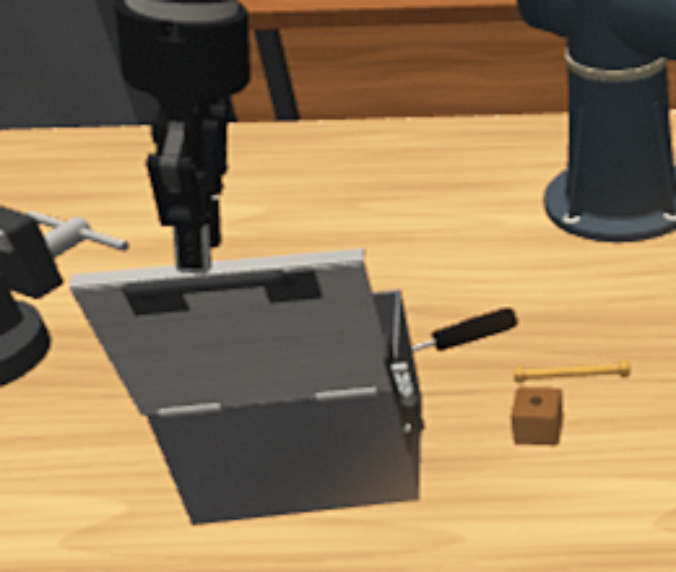

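Request:
{"method": "jog_arm", "body": {"motion": [[0,0.1,-0.9,0,160],[0,0,-0.9,0,160],[0,0,-0.9,0,160],[0,0,-0.7,0,160],[0,0,0,0,160]]}}

```text
t: 41.7
tcp_pos: [0.624, -0.2914, 0.2944]
tool_rot: [0.664, 0.739, -0.032, 0.105]
force: [0.7, -0.1, -0.2]
finger_gap: 0.37
```

```bash
python3 - <<'E'
from h import *
lean();binpos()
d=snapshot("wrist");cv2.imwrite("pics/w25.png",d["img"][:,:,::-1])
E
```

```text
t41.70 tcp [ 0.624  -0.2914  0.2944] rotvec yaw jaw-dir 6.6 F [ 0.7 -0.1 -0.2] gap 0.37 q [-0.56  0.49  1.34 -0.11  1.12 -0.62]
lean [ 0.112 -0.187]
bin a,b 0.1427 0.0026
```

View pics/w25.png

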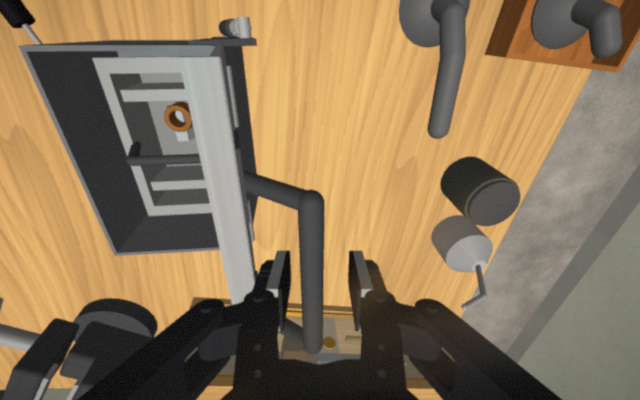

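The bar is between the fingers at (312,270). Closing on it.

Request:
{"method": "jog_arm", "body": {"motion": [[-0.3,0,-0.5,0,200],[0,0,-0.2,0,255],[0,0,0,0,255],[0,0,0,0,255],[0,0,0,0,255]], "squeeze": 70}}

```text
t: 42.17
tcp_pos: [0.6206, -0.2916, 0.2882]
tool_rot: [0.664, 0.739, -0.033, 0.105]
force: [-0.2, 0.0, -0.5]
finger_gap: 0.114
```

```bash
python3 - <<'E'
from h import *
lean();binpos()
d=snapshot("wrist");cv2.imwrite("pics/w26.png",d["img"][:,:,::-1])
E
```

```text
t42.17 tcp [ 0.6206 -0.2916  0.2882] rotvec yaw jaw-dir 6.6 F [-0.2  0.  -0.5] gap 0.114 q [-0.56  0.49  1.35 -0.11  1.1  -0.62]
lean [ 0.112 -0.188]
bin a,b 0.1393 0.0028
```

View pics/w26.png

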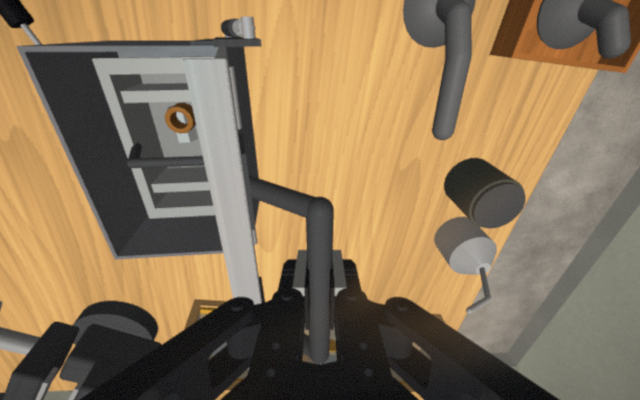

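```bash
cat >> h.py <<'E'
def arc(da,dz,n,step,end=0.0):
    s=sense();c,q=np.cos(np.radians(6.55)),np.sin(np.radians(6.55));p=np.array(s["tcp_pos"][:2])-[.4825,-.3103]
    a=p@[c,q]-da-.075;b=p@[-q,c];z=s["tcp_pos"][2]-dz-.142
    r=np.hypot(a,z);th=np.arctan2(z,-a)-np.arctan2(34,172)
    print("r %.4f (175.3) theta %.3f b %.4f"%(r,th,b),"F",np.round(s["force"],1),"gap",round(s["finger_gap"],3),"z",s["tcp_pos"][2].round(4))
    R0=.1753;a0=np.arctan2(34,172)
    cur=np.array([a,z])
    for i in range(n):
        t=max(th-step*(i+1),end);nx=np.array([-R0*np.cos(a0+t),R0*np.sin(a0+t)]);d=(nx-cur)*100;cur=nx
        print("th %.2f row [%.2f,%.2f,%.2f]"%(t,d[0]*c,d[0]*q,d[1]))
E
python3 -c "
from h import *
arc(.0003,-.0168,8,.1)"
```

```text
r 0.1752 (175.3) theta 1.750 b 0.0028 F [-0.1 -0.  -0.3] gap 0.111 z 0.2883
th 1.65 row [-1.65,-0.19,0.57]
th 1.55 row [-1.70,-0.19,0.39]
th 1.45 row [-1.73,-0.20,0.22]
th 1.35 row [-1.74,-0.20,0.04]
th 1.25 row [-1.74,-0.20,-0.13]
th 1.15 row [-1.71,-0.20,-0.31]
th 1.05 row [-1.68,-0.19,-0.48]
th 0.95 row [-1.62,-0.19,-0.64]
```

Request:
{"method": "jog_arm", "body": {"motion": [[-1.6,-0.2,0.6,0,255],[-1.7,-0.2,0.4,0,255],[-1.7,-0.2,0.2,0,255],[-1.7,-0.2,0.05,0,255],[0,0,0,0,255]]}}

```text
t: 42.63
tcp_pos: [0.5591, -0.2986, 0.3021]
tool_rot: [0.664, 0.739, -0.026, 0.112]
force: [1.0, -1.1, -5.7]
finger_gap: 0.116
```

```bash
python3 -c "
from h import *
lean();arc(.0003,-.0168,6,.1)"
```

```text
t42.63 tcp [ 0.5591 -0.2986  0.3021] rotvec yaw jaw-dir 6.7 F [ 1.  -1.1 -5.7] gap 0.116 q [-0.63  0.39  1.48 -0.09  1.05 -0.7 ]
lean [ 0.13  -0.187]
r 0.1769 (175.3) theta 1.388 b 0.0028 F [ 1.  -1.1 -5.7] gap 0.116 z 0.3021
th 1.29 row [-1.74,-0.20,-0.23]
th 1.19 row [-1.72,-0.20,-0.24]
th 1.09 row [-1.69,-0.19,-0.41]
th 0.99 row [-1.64,-0.19,-0.58]
th 0.89 row [-1.58,-0.18,-0.74]
th 0.79 row [-1.49,-0.17,-0.90]
```

Request:
{"method": "jog_arm", "body": {"motion": [[-1.7,-0.2,-0.25,0,255],[-1.7,-0.2,-0.25,0,255],[-1.7,-0.2,-0.4,0,255],[-1.6,-0.2,-0.6,0,255]]}}

```text
t: 42.97
tcp_pos: [0.5008, -0.3058, 0.292]
tool_rot: [0.664, 0.738, -0.019, 0.121]
force: [0.7, 1.0, -2.4]
finger_gap: 0.114
```

```bash
python3 -c "
from h import *
lean();arc(.0003,-.0168,6,.1)
d=snapshot('side');cv2.imwrite('pics/sd27.png',cv2.resize(d['img'][150:400,280:540,::-1],None,fx=2.3,fy=2.3))"
```

```text
t42.97 tcp [ 0.5008 -0.3058  0.292 ] rotvec yaw jaw-dir 6.8 F [ 0.7  1.  -2.4] gap 0.114 q [-0.72  0.32  1.63 -0.05  0.95 -0.8 ]
lean [ 0.153 -0.188]
r 0.1762 (175.3) theta 1.048 b 0.0024 F [ 0.7  1.  -2.4] gap 0.114 z 0.292
th 0.95 row [-1.59,-0.18,-0.73]
th 0.85 row [-1.55,-0.18,-0.80]
th 0.75 row [-1.46,-0.17,-0.96]
th 0.65 row [-1.36,-0.16,-1.10]
th 0.55 row [-1.24,-0.14,-1.23]
th 0.45 row [-1.11,-0.13,-1.35]
```

View pics/sd27.png

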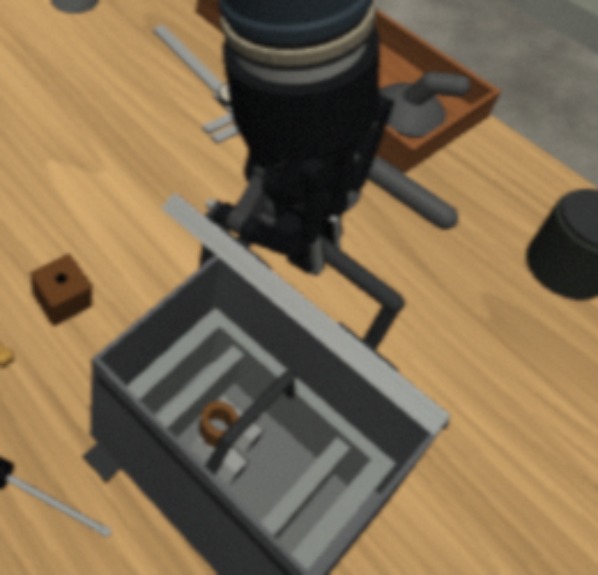

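Request:
{"method": "jog_arm", "body": {"motion": [[-1.6,-0.2,-0.7,0,255],[-1.55,-0.2,-0.8,0,255],[-1.45,-0.2,-0.95,0,255],[-1.35,-0.15,-1.1,0,255]]}}

```text
t: 43.35
tcp_pos: [0.442, -0.3128, 0.2591]
tool_rot: [0.664, 0.737, -0.018, 0.123]
force: [0.9, 1.7, 0.7]
finger_gap: 0.108
```

```bash
python3 -c "
from h import *
lean();arc(.0003,-.0168,6,.08)"
```

```text
t43.35 tcp [ 0.442  -0.3128  0.2591] rotvec yaw jaw-dir 6.8 F [0.9 1.7 0.7] gap 0.108 q [-0.81  0.3   1.78 -0.02  0.82 -0.91]
lean [ 0.158 -0.189]
r 0.1771 (175.3) theta 0.663 b 0.0021 F [0.9 1.7 0.7] gap 0.108 z 0.2591
th 0.58 row [-0.90,-0.10,-1.09]
th 0.50 row [-0.94,-0.11,-1.04]
th 0.42 row [-0.85,-0.10,-1.11]
th 0.34 row [-0.76,-0.09,-1.17]
th 0.26 row [-0.67,-0.08,-1.23]
th 0.18 row [-0.57,-0.06,-1.28]
```

Request:
{"method": "jog_arm", "body": {"motion": [[-0.9,-0.1,-1.1,0,255],[-0.9,-0.1,-1.05,0,255],[-0.85,-0.1,-1.1,0,255],[-0.75,-0.1,-1.2,0,255]]}}

```text
t: 43.68
tcp_pos: [0.4057, -0.3166, 0.2151]
tool_rot: [0.664, 0.737, -0.019, 0.121]
force: [-7.2, -0.2, 3.2]
finger_gap: 0.111
```

```bash
python3 -c "
from h import *
lean();arc(.0003,-.0168,6,.06,-.02)
d=snapshot('wrist');cv2.imwrite('pics/w28.png',d['img'][:,:,::-1])"
```

```text
t43.68 tcp [ 0.4057 -0.3166  0.2151] rotvec yaw jaw-dir 6.7 F [-7.2 -0.2  3.2] gap 0.111 q [-0.88  0.33  1.9  -0.    0.67 -0.98]
lean [ 0.154 -0.189]
r 0.1769 (175.3) theta 0.338 b 0.0025 F [-7.2 -0.2  3.2] gap 0.111 z 0.2151
th 0.28 row [-0.37,-0.04,-1.00]
th 0.22 row [-0.45,-0.05,-0.95]
th 0.16 row [-0.39,-0.04,-0.98]
th 0.10 row [-0.33,-0.04,-1.00]
th 0.04 row [-0.27,-0.03,-1.02]
th -0.02 row [-0.21,-0.02,-1.00]
```

View pics/w28.png

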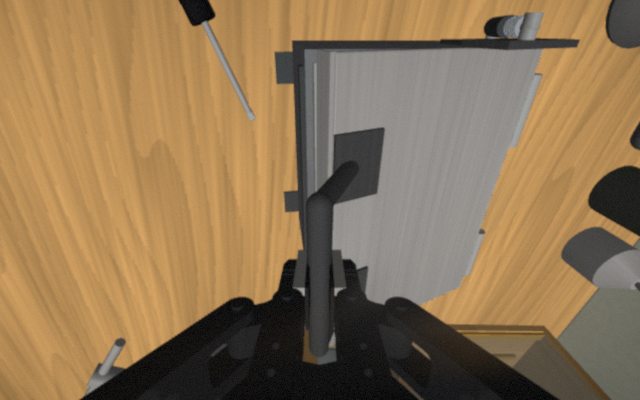

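Request:
{"method": "jog_arm", "body": {"motion": [[-0.6,-0.05,-0.95,0,255],[-0.45,-0.05,-0.95,0,255],[-0.4,-0.05,-0.9,0,255]]}}

```text
t: 43.98
tcp_pos: [0.3923, -0.3183, 0.1846]
tool_rot: [0.665, 0.737, -0.018, 0.12]
force: [0.9, 2.0, 0.2]
finger_gap: 0.107
```

```bash
python3 -c "
from h import *
lean();arc(.0003,-.0168,4,.06,-.02)
d=snapshot('wrist');W=cloud(d).reshape(-1,3);c,q=np.cos(np.radians(6.55)),np.sin(np.radians(6.55));p=W[:,:2]-[.4825,-.3103];a=p@[c,q];b=p@[-q,c];z=W[:,2]
k=(a>-.06)&(a<.07)&(b>.0)&(b<.09)&(z>.13)&(z<.2);A=np.polyfit(a[k],z[k],1);print('flap slope->theta',-np.arctan(A[0]),'z at hinge',np.polyval(A,.075))"
```

```text
t43.98 tcp [ 0.3923 -0.3183  0.1846] rotvec yaw jaw-dir 6.6 F [0.9 2.  0.2] gap 0.107 q [-0.91  0.37  1.95  0.01  0.58 -1.02]
lean [ 0.154 -0.186]
r 0.1761 (175.3) theta 0.149 b 0.0024 F [0.9 2.  0.2] gap 0.107 z 0.1846
th 0.09 row [-0.25,-0.03,-1.03]
th 0.03 row [-0.26,-0.03,-1.02]
th -0.02 row [-0.17,-0.02,-0.84]
th -0.02 row [0.00,0.00,0.00]
flap slope->theta 0.13541300118274807 z at hinge 0.14631887918894995
```

Request:
{"method": "jog_arm", "body": {"motion": [[-0.25,0,-0.8,0,255],[-0.2,0,-0.7,0,255],[-0.15,0,-0.5,0,255],[0,0,-0.2,0,255],[0,0,0,0,255]]}}

```text
t: 44.45
tcp_pos: [0.3865, -0.3189, 0.1611]
tool_rot: [0.665, 0.737, -0.018, 0.118]
force: [-1.1, 1.6, 2.0]
finger_gap: 0.108
```

```bash
cat >> h.py <<'E'
def flap():
    d=snapshot('wrist');W=cloud(d).reshape(-1,3);c,q=np.cos(np.radians(6.55)),np.sin(np.radians(6.55));p=W[:,:2]-[.4825,-.3103];a=p@[c,q];b=p@[-q,c];z=W[:,2]
    k=(a>-.06)&(a<.07)&(b>.0)&(b<.09)&(z>.13)&(z<.2);A=np.polyfit(a[k],z[k],1);print('flap slope->theta',-np.arctan(A[0]),'z at hinge',np.polyval(A,.075),k.sum())
E
python3 -c "
from h import *
lean();arc(.0003,-.0168,4,.06,-.02);flap()"
```

```text
t44.45 tcp [ 0.3865 -0.3189  0.1611] rotvec yaw jaw-dir 6.7 F [-1.1  1.6  2. ] gap 0.108 q [-0.92  0.41  1.98  0.01  0.51 -1.03]
lean [ 0.15  -0.184]
r 0.1754 (175.3) theta 0.011 b 0.0024 F [-1.1  1.6  2. ] gap 0.108 z 0.1611
th -0.02 row [-0.09,-0.01,-0.54]
th -0.02 row [0.00,0.00,0.00]
th -0.02 row [0.00,0.00,0.00]
th -0.02 row [0.00,0.00,0.00]
flap slope->theta 0.0044360747595012075 z at hinge 0.14659864615426543 31881
```

Request:
{"method": "jog_arm", "body": {"motion": [[0,0,-0.3,0,255],[0,0,-0.2,0,255]]}}

```text
t: 44.67
tcp_pos: [0.3866, -0.319, 0.1609]
tool_rot: [0.664, 0.738, -0.019, 0.12]
force: [-7.3, 6.0, 20.7]
finger_gap: 0.106
```

```bash
python3 -c "
from h import *
lean();flap()"
```

```text
t44.67 tcp [ 0.3866 -0.319   0.1609] rotvec yaw jaw-dir 6.8 F [-7.3  6.  20.7] gap 0.106 q [-0.92  0.41  1.98  0.01  0.51 -1.03]
lean [ 0.151 -0.187]
flap slope->theta 0.00401278485865457 z at hinge 0.14659425579452964 31905
```

Request:
{"method": "jog_arm", "body": {"motion": [[0,0,0,0,255],[0,0,0,0,140],[0,0,0,0,140],[0,0,0,0,140],[0,0,0,0,140],[0,0,1,0,140],[0,0,3,0,140],[0,0,4,0,140],[0,2,4,0,140],[0,3,2,0,140]]}}

```text
t: 45.55
tcp_pos: [0.3885, -0.2739, 0.2998]
tool_rot: [0.666, 0.737, -0.019, 0.117]
force: [0.0, 0.4, 0.4]
finger_gap: 0.453
```

Request:
{"method": "jog_arm", "body": {"motion": [[0.5,3.5,0,0,100],[0.5,3.5,0,0,100],[0.5,3.5,0,0,100],[0.5,3.5,0,0,100],[0,3,0,0,100],[0,0,0,0,100]]}}

```text
t: 46.05
tcp_pos: [0.4123, -0.0986, 0.3079]
tool_rot: [0.666, 0.734, -0.017, 0.127]
force: [-0.3, -0.4, -0.4]
finger_gap: 0.605
```

```bash
python3 - <<'E'
from h import *
lean()
d=snapshot('wrist');W=cloud(d)
for n in("scene","side"):
    d=snapshot(n);cv2.imwrite(f"pics/{n}30.png",d["img"][:,:,::-1])
    W=cloud(d).reshape(-1,3);c,q=np.cos(np.radians(6.55)),np.sin(np.radians(6.55));p=W[:,:2]-[.4825,-.3103];a=p@[c,q];b=p@[-q,c];z=W[:,2]
    k=(a>-.06)&(a<.07)&(abs(b)<.08)&(z>.13)&(z<.17);A=np.polyfit(a[k],z[k],1);print(n,'flap theta',-np.arctan(A[0]),k.sum())
    blobs(n,d)
E
```

```text
t46.05 tcp [ 0.4123 -0.0986  0.3079] rotvec yaw jaw-dir 6.5 F [-0.3 -0.4 -0.4] gap 0.605 q [-0.42  0.07  1.93 -0.14  0.92 -0.44]
lean [ 0.163 -0.195]
scene flap theta 0.006901170977539736 2353
scene px [301. 202.] 178 mean [ 0.3709 -0.0554  0.0132] zp90 0.0167 rect [370. -57.] [ 15. 122.] 1.9 top [370. -57.] [ 15. 122.] 1.9
scene px [287. 225.] 164 mean [ 0.4706 -0.0872  0.021 ] zp90 0.0314 rect [466. -81.] [33. 61.] 34.5 top [466. -81.] [32. 61.] 34.5
scene px [267. 322.] 287 mean [ 0.7612 -0.1152  0.0205] zp90 0.0272 rect [ 756. -118.] [56. 41.] 16.6 top [ 759. -122.] [45. 30.] 16.6
scene px [331. 327.] 120 mean [0.7731 0.0154 0.0132] zp90 0.0161 rect [772.  17.] [48. 17.] 88.0 top [772.  18.] [46. 16.] 89.9
scene px [242. 327.] 45 mean [ 0.7736 -0.1625  0.0223] zp90 0.0254 rect [ 772. -160.] [19. 16.] 89.8 top [ 772. -159.] [19. 15.] 86.4
side flap theta 0.003656137414779817 6791
side px [379. 193.] 78 mean [0.7718 0.0153 0.0123] zp90 0.0156 rect [772.  16.] [17. 46.] 0.7 top [771.  21.] [17. 36.] 0.7
side px [415. 230.] 452 mean [ 0.7521 -0.1393  0.0192] zp90 0.0265 rect [ 754. -133.] [53. 74.] 0.2 top [ 758. -136.] [43. 62.] 0.2
side px [268. 288.] 270 mean [ 0.3676 -0.0635  0.0126] zp90 0.0153 rect [368. -59.] [ 14. 123.] 2.2 top [368. -59.] [ 14. 122.] 1.9
side px [306. 282.] 177 mean [ 0.4424 -0.1051  0.0211] zp90 0.0321 rect [ 439. -102.] [32. 61.] 43.0 top [ 440. -102.] [29. 60.] 44.0
```

View pics/scene30.png

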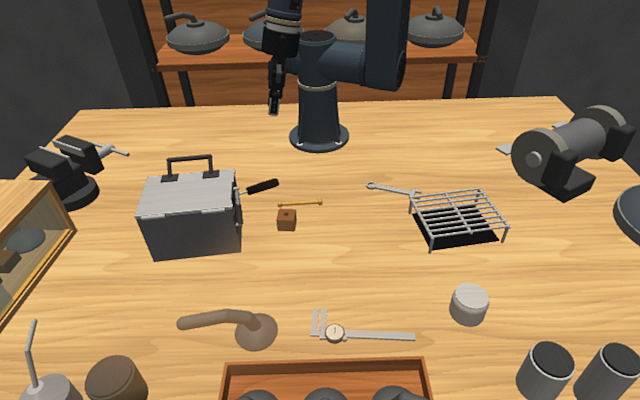

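View pics/side30.png

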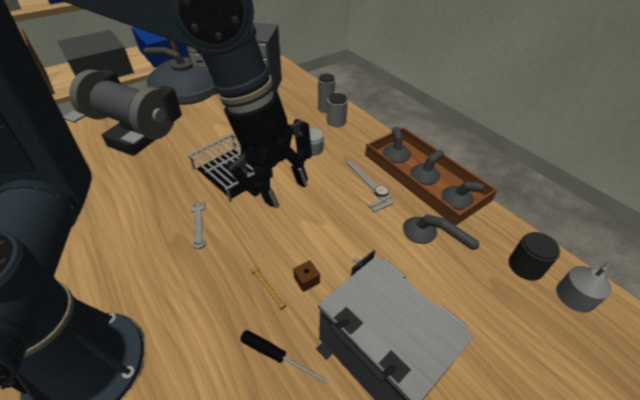

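The flap is shut at (190,200), the bench is clear of fittings, the bystanders haven't moved and the arm is clear. Handing in.

```bash
python3 -c "
from h import *
print(sign_off())"
```

```text
the job is handed in; nothing more can be done
None
```

The bin is back in use and I handed the job in at about 46 s; no verdict was reported.

**What I did**
- I swung the flap back to its stop.
- I lifted the pail by its hoop and lowered it onto the bin floor.
- Three fittings were on the bench: two hex nuts and one bush. All three went into the pail's middle bay. One nut was knocked aside partway through, so I measured it again before picking it up.
- I eased the flap down by its bar, keeping hold of it until it was shut.

**Last checks**
- **Flap:** the cameras read 0.004 to 0.007 rad, so it is fully shut.
- **Pail and fittings:** I could only see inside before closing the flap. The pail stood flat on the bin floor, about 4 mm off centre. Both nuts lay on the pail floor, with the bush resting on top of them and its centre roughly 70 mm below the hoop.
- **Bench:** no fittings are left on it. The weight block, tommy bar, caliper and shroud measured where they started. The spanner, driver and grease tin look unmoved in the pictures.
- **Arm:** it is clear of everything and reads no force.

**Not as expected**
- The pail has two raised cross ribs that the description doesn't mention, so I kept the fittings between them.
- The tool had drifted to about 14° off vertical by the end. This did not upset any grasp.

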